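Rebuild the spacer stack on the sample-changer spindle

ROBOT

A 6-joint arm with a two-finger parallel gripper is mounted at the origin on the work surface. World frame = base frame: x ahead of the robot, y to its left, z up, the work surface at z = 0. Lengths are in m, angles in degrees, forces in N, time in s.
With the tool pointing down it reaches from about 0.35 to 0.8 m from the base axis. Payload 7.3 kg.
Tool frame: the origin (TCP) lies between the finger pads; the fingertips stand 14 mm ahead of it and the grasp point (between the pads) lies 5 mm behind it; z points along the fingers, y is the direction in which the jaws open and shut (so a half turn about z gives the same grasp; the last joint's range is limited). The gripper opens to 85 mm and grips with 20 to 120 N. Pads are 22 mm wide; open, the fingers measure 114 mm over their backs; the gripper's body (76 mm by 85 mm) begins 54 mm behind the grasp point. The pads swing forward as they close: fully open they stand 13 mm farther back than shut.
Start: joints at [-78.438, 19.595, 87.324, -0, 73.075, -8.365], TCP at [0.179, -0.494, 0.225] pointing down, gripper open.
Joint ranges: [-145.02, 145.02], [-44.19, 115.74], [2.07, 154.8], [-57.11, 237.11], [16.16, 152.29], [-177.93, 177.93]. Speed limits (degrees/s): [147.25, 147.25, 180, 180, 180, 180].

INTERFACE

Orientations are given as a 3x3 rotation matrix whose columns are the frame's x, y, z axes.
In Python, from station import * gives the robot as it stands.
- The arm moves only by the tool arm_command, never from a script. Its argument "increments" is a list of rows, each an object with "travel": the shift along the tool's x, y, z in mm, a list of three; "rot": the turn, a rotation vector about the tool's x, y, z in degrees, a list of three. A call has 1 to 8 rows; each row is the pose to reach, as a shift and turn from the pose commanded when the call began, along the tool's axes at that moment; what a row does not reach only later rows make up. A row lasts 1/8 s, in which the tool goes at most 62.5 mm and 10.7 degrees, less where a joint would pass 70% of its speed; a pose out of reach is approached as far as the arm can. A call with a gripper value outside its range is refused whole. "gripper" is the closure, from -1 (fully open) to 1 (shut), so that 0 is half open, set as the call begins (left out, the last holds). The fingers move at their own pace and stop on an object; "squeeze" is the grip in N (left out, the last holds). Time passes only in rows, so rows that repeat a pose let the fingers close. It gives the time, the measured TCP pose, the force and the opening at its end, in the units of the state.
- sense(): the state, without advancing time (a new reading comes with each control period).
- snapshot(name): name is "side" or "top" or "wrist"; returns (picture, depth): 384x512x3 uint8, blue, green, red; 384x512 float32, m along the optical axis (not along the pixel's ray), 0 where there is no reading.
- camera_info(name): a dict with "fovy" (degrees; the focal length in pixels is half the picture's height over the tangent of half this angle, whatever the lens; pixels are square), "cx", "cy" (the principal point, pixels), "k1" (the pictures are not rectified: a ray, as slopes to the right and down, at radius r is drawn at 1 + k1 r^2 times it, then the intrinsics apply), "pose" (4x4, takes a point from camera to world coordinates); the wrist camera has in their place "hand_eye" (4x4, takes a point from camera to tool coordinates, whose origin is the TCP and whose axes are the flange's). Camera axes: x right, y down, z forward; pixel columns grow to the right and rows downward; lengths in m; the calibration is good to about 2 mm. A picture is of the moment at which its call begins: read the wrist's pose just before it. camera_info takes no time and is no camera call.
- close_job(): hands the job in, once; it reports no verdict.
Trained networks look in the newest picture that a camera, given by its name, has taken for a name from the list of things; names that differ only in an ending like _2 or _b are one class to them, and where a whole thing is asked for, a point or a joint stands for the part that bears it (a point fixed in the world has none). Each returns a list of dicts, best first, with "confidence" (0 to 1); they miss things now and then, are a little off and sometimes report something else, mostly with a low value. They report only what shows in the picture. A call takes as long as a camera call. They do not tell look-alikes from the thing itself.
- outline_of(camera, target): "mask" (384x512 bool, what is visible of it) and "box" ([left, top, right, bottom] in pixels, round what is visible of it).
The state is a dict: "t": time; "q": joint angles; "dq": joint speeds; "joint_torque": joint torques, N m; "eef_pos": TCP position; "orientation": TCP orientation; "contact_force": force on the tool from outside, world axes, zero at the start; "wrist_torque": the same for the moment, N m; "opening": finger opening in m.
Only numpy, scipy, OpenCV 4.12 (cv2) and the standard library are available. Lean on these libraries where they do the work, as an engineer would, in place of code of your own. Each camera call takes 0.05 s, during which the arm holds its last target.

TASK

Rebuild the spacer stack on the sample changer's upright spindle: thread on the wide aluminium spacer first, then the middle brass one, then the narrow blue one, pressing each fully home (the first flat on the seat, each next one flat on the one below) before you fit the next, and let go. Feel your way on and press gently, never forcing a spacer or the spindle, and leave the black spacer, the beaker, the reagent bottle and the sample jar where they stand.

Things in the scene. Friction and masses are not known exactly. Their poses are not given: they have to be found in the camera images.
- seat (a point): centre of the flat top face of the round aluminium boss (44 mm diameter) on the drive head, 40 mm above the head's origin, same axes; the wide spacer must lie on this face. The spindle stands upright out of it, but not exactly at this point
- wide_spacer: bright aluminium ring, outside diameter 56 mm, bore 17.5 mm, 12 mm thick, about 70 g, lying flat at table height; origin at the centre of its underside, z along its axis. Goes on first
- middle_spacer: brass ring, outside diameter 44 mm, bore 17.5 mm, 12 mm thick, about 130 g, lying flat at table height; origin at the centre of its underside, z along its axis. Goes on second
- narrow_spacer: blue plastic ring, outside diameter 32 mm, bore 17.5 mm, 12 mm thick, about 14 g, lying flat at table height; origin at the centre of its underside, z along its axis. Goes on last
- black_spacer: black plastic ring, outside diameter 40 mm, bore only 10 mm, 12 mm thick, lying flat at table height, origin at the centre of its underside: it does not fit and is to be left alone
- beaker: empty glass beaker, 68 mm across, 85 mm high, standing; origin at the centre of its underside; to be left alone
- reagent_bottle: amber glass bottle, 66 mm across, 160 mm high, standing; origin at the centre of its underside; to be left alone
- sample_jar: white plastic jar, 48 mm across, 60 mm high, standing; origin at the centre of its underside; to be left alone
- drive_head: fixed white box, 90 x 90 x 32 mm high, that carries the seat and the spindle; it may be sunk up to 6 mm into the table. Origin at the centre of its foot, z up. Pressing a spacer against it or its spindle with more than 35 N, or hitting it with the fingers with more than 25 N, damages it
- nominal_top (a point): point 46 mm above the seat: gives the spindle top's height, NOT its place. The rigid steel spindle (16 mm diameter, top 7.5 mm tapering to a 1 mm end) is clamped in an eccentric and stands 6 mm off this point, in an unknown direction: see or feel which. Sprung balls 1.5 mm proud on two opposite sides, 6, 18 and 30 mm above the seat, take 4 to 20 N to pass and hold spacers by friction
Mind the look-alikes: they are no part of the job. There is more than one size of the wide_spacer; the job needs the smaller.

How it is judged (in metres and radians):
On the way, in this order (a step that is already met when the one before it is completed fails the run):
1. the wide aluminium spacer is on the spindle and home, within 2 mm of flush (horizontal distance between wide_spacer and seat below 0.008 m and z of wide_spacer in the frame of seat between -0.003 and 0.002 m and angle between wide_spacer's own z axis and vertical below 0.08 rad), for 0.2 s.
2. the middle brass spacer is on the spindle and home, within 2 mm of flush (all of step 1 and horizontal distance between middle_spacer and seat below 0.008 m and z of middle_spacer in the frame of seat between 0.009 and 0.014 m and angle between middle_spacer's own z axis and vertical below 0.08 rad), for 0.2 s.
3. the narrow blue spacer is on the spindle and home, within 2 mm of flush (all of step 2 and horizontal distance between narrow_spacer and seat below 0.008 m and z of narrow_spacer in the frame of seat between 0.021 and 0.026 m and angle between narrow_spacer's own z axis and vertical below 0.08 rad), for 0.2 s.
At the end, for the whole second after the job is handed in: all three spacers are round the spindle (centres within 8 mm of the seat point), at rest, level within 0.08 rad and let go: undersides of the wide, middle and narrow one within 2 mm of 0, 12 and 24 mm above the seat (all of step 3 and linear speed of each of wide_spacer, middle_spacer, narrow_spacer below 0.02 m/s); the robot touches nothing.
It fails at once if a spacer is pressed against the drive head or its spindle with more than 35 N (contact force between any of wide_spacer, middle_spacer, narrow_spacer and drive_head above 35 N).
It fails at once if the robot hits the drive head or spindle with more than 25 N (contact force between any of the fingers, the arm and drive_head above 25 N).
It fails at once if the black spacer is moved by more than 25 mm (distance of black_spacer from where it was at the start of the episode above 0.025 m).
It fails at once if the beaker, the reagent bottle or the sample jar is moved by more than 25 mm (distance of any of beaker, reagent_bottle, sample_jar from where it was at the start of the episode above 0.025 m).
It also fails if it takes over 72 s, if anything falls off the work surface, if the arm or the gripper's body presses on something with over 40 N, if the wrist force passes 120 N, or if a joint passes its speed limit or range.

## Working session

There is one attempt and no reset: what is moved stays moved. The work goes in short steps, Python scripts to look and compute and a tool call to move; the robot and the scene stay as the last step left them, time stands still between calls to the robot, and variables do not carry over. Pictures are saved under pics/ and viewed, and the job is handed in when it is done.

Besides the shell and the picture viewer there is one more tool, called by a JSON object that holds its "api" and its "payload", one argument or row to a line. arm_command: Moves the arm, as the interface text tells. Its arguments: {"type":"object","properties":{"increments":{"type":"array"},"gripper":{"type":"number"},"squeeze":{"type":"number"}},"required":["increments"]}

```bash
ls; mkdir -p pics; python3 - <<'E'
from station import *
import cv2,numpy as np
print(sense())
for n in ["side","top","wrist"]:
    p,d=snapshot(n); cv2.imwrite(f"pics/{n}0.png",p); np.save(f"{n}0.npy",d); print(n,camera_info(n))
E
```

```text
pics
{'t': 0.0, 'q': array([-7.84358864e+01,  1.96372189e+01,  8.73771085e+01, -7.24394135e-05,
        7.30758158e+01, -8.36460428e+00]), 'dq': array([-0.00174631, -0.00315434, -0.0099532 ,  0.01963615, -0.04151196,
        0.02791753]), 'joint_torque': array([ 1.39091757e-03, -4.33671856e+01, -2.46006346e+01,  4.37559424e-05,
        7.96466338e-03, -5.81053754e-06]), 'eef_pos': array([ 0.17888802, -0.4931409 ,  0.22431963]), 'orientation': array([[ 9.40117314e-01,  3.40850900e-01, -3.16574603e-04],
       [ 3.40850971e-01, -9.40116078e-01,  1.54111653e-03],
       [ 2.27674082e-04, -1.55673509e-03, -9.99998762e-01]]), 'contact_force': array([ 0.49851543, -0.25035147,  0.13773549]), 'wrist_torque': array([-0.01085924,  0.00121104,  0.04049974]), 'opening': 0.0854302710774052}
side {'fovy': 42.940218482303266, 'cx': 254.7636055936175, 'cy': 196.71453789880874, 'k1': -0.02546283678122131, 'pose': array([[ 0.99971978,  0.00492953,  0.02315308,  0.47450376],
       [-0.01771272, -0.49309278,  0.8697964 , -1.13533192],
       [ 0.0157043 , -0.86996276, -0.49286729,  0.71687957],
       
[... 186 characters left out ...]
1746053, -0.99108909,  0.13205128,  0.30924613],
       [-0.99958591,  0.02032427,  0.0203698 ,  0.00203552],
       [-0.02287214, -0.13164093, -0.99103357,  1.50447728],
       [ 0.        ,  0.        ,  0.        ,  1.        ]])}
wrist {'fovy': 70.64541286680897, 'cx': 252.8471600794182, 'cy': 192.58393166286018, 'k1': 0.009866223191190725, 'hand_eye': array([[-1.10006389e-04, -9.44239506e-01, -3.29259385e-01,
         8.51169593e-02],
       [ 9.99999958e-01, -1.92510487e-04,  2.17972900e-04,
        -4.57025121e-05],
       [-2.69204508e-04, -3.29259348e-01,  9.44239487e-01,
        -1.48718661e-01],
       [ 0.00000000e+00,  0.00000000e+00,  0.00000000e+00,
         1.00000000e+00]])}
```

View pics/side0.png

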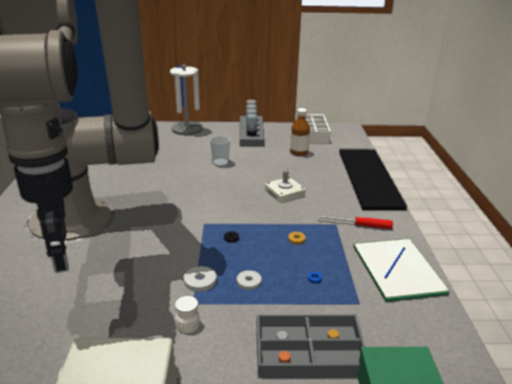

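View pics/top0.png

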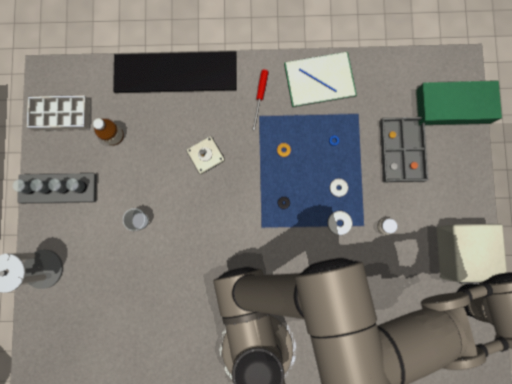

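View pics/wrist0.png

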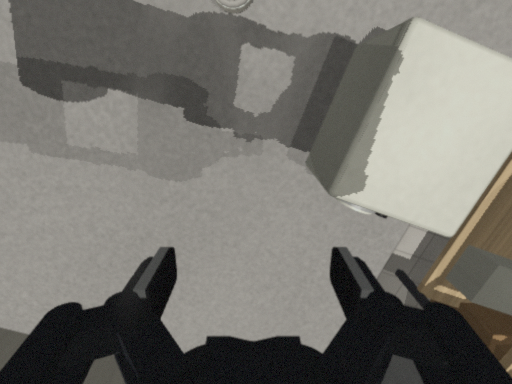

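```bash
cat > h.py <<'E'
import numpy as np, cv2
from station import *
def intr(ci):
    f=192/np.tan(np.radians(ci["fovy"])/2); return np.array([[f,0,ci["cx"]],[0,f,ci["cy"]],[0,0,1]]),np.array([ci["k1"],0,0,0,0.])
def pose(n,s=None):
    ci=camera_info(n)
    if "pose" in ci: return ci["pose"]
    T=np.eye(4);T[:3,:3]=s["orientation"];T[:3,3]=s["eef_pos"]; return T@ci["hand_eye"]
def rays(n,px):
    K,D=intr(camera_info(n)); u=cv2.undistortPoints(np.float64(px).reshape(-1,1,2),K,D)[:,0]
    return np.c_[u,np.ones(len(u))]
def pts(n,px,d,s=None):
    T=pose(n,s); return (rays(n,px)*np.asarray(d)[:,None])@T[:3,:3].T+T[:3,3]
def onz(n,px,z,s=None):
    T=pose(n,s); r=rays(n,px)@T[:3,:3].T; return T[:3,3]+r*((z-T[2,3])/r[:,2])[:,None]
def proj(n,P,s=None):
    T=np.linalg.inv(pose(n,s)); K,D=intr(camera_info(n)); P=np.atleast_2d(P)
    return cv2.projectPoints(np.float64(P).reshape(-1,1,3),cv2.Rodrigues(T[:3,:3])[0],T[:3,3],K,D)[0][:,0]
def cloud(n,d,s=None):
    v,u=np.mgrid[0:384,0:512]; P=pts(n,np.c_[u.ravel(),v.ravel()],d.ravel(),s).reshape(384,512,3); return P
E
python3 - <<'E'
from h import *
def crop(n,x,y,w,h,k):
    p=cv2.imread(f"pics/{n}0.png")[y:y+h,x:x+w]; cv2.imwrite(f"pics/{n}_c.png",cv2.resize(p,None,fx=k,fy=k,interpolation=cv2.INTER_CUBIC))
crop("top",180,100,220,140,3.5); crop("side",170,150,200,170,4)
for n in ["top","side"]:
    d=np.load(n+"0.npy"); P=cloud(n,d)
    for t in ["wide_spacer","middle_spacer","narrow_spacer","black_spacer","drive_head","beaker","reagent_bottle","sample_jar"]:
        for o in outline_of(n,t):
            m=o["mask"]&(d>0); Q=P[m]
            ys,xs=np.nonzero(o["mask"])
            print(n,t,round(o["confidence"],2),np.round(o["box"]),"med",np.round(np.median(Q,0),4),"min",np.round(Q.min(0),3),"max",np.round(Q.max(0),3), "ctr@12", np.round(onz(n,[[(xs.min()+xs.max())/2,(ys.min()+ys.max())/2]],0.012)[0],4))
print(sense()["t"])
E
```

```text
top wide_spacer 0.81 [328. 209. 349. 235.] med [ 0.3735 -0.2609  0.0145] min [ 0.337 -0.296 -0.007] max [ 0.411 -0.226  0.025] ctr@12 [ 0.3741 -0.262   0.012 ]
top wide_spacer 0.58 [332. 178. 349. 192.] med [ 0.4861 -0.2645  0.0115] min [ 0.461 -0.291 -0.002] max [ 0.514 -0.24   0.02 ] ctr@12 [ 0.4878 -0.2654  0.012 ]
top middle_spacer 0.54 [279. 141. 291. 156.] med [ 0.611  -0.097   0.0118] min [ 0.591 -0.117 -0.004] max [ 0.631 -0.075  0.019] ctr@12 [ 0.6109 -0.0958  0.012 ]
top middle_spacer 0.16 [190. 136. 228. 175.] med [0.5938 0.1503 0.0268] min [ 0.539  0.093 -0.01 ] max [0.655 0.21  0.08 ] ctr@12 [0.5986 0.1518 0.012 ]
top narrow_spacer 0.59 [328. 135. 340. 142.] med [ 0.6379 -0.2525  0.011 ] min [ 0.623 -0.269  0.001] max [ 0.653 -0.24   0.019] ctr@12 [ 0.6379 -0.2546  0.012 ]
top narrow_spacer 0.52 [189. 139. 225. 175.] med [0.5935 0.1511 0.0271] min [ 0.541  0.095 -0.004] max [0.653 0.21  0.08 ] ctr@12 [0.5986 0.1534 0.012 ]
top black_spacer 0.52 [280. 194. 290. 210.] med [ 0.4425 -0.09    0.0112] min [ 0.424 -0.109 -0.002] max [ 0.461 -0.074  0.018] ctr@12 [ 0.4426 -0.091
[... 1928 characters left out ...]
5] min [0.363 0.323 0.002] max [0.423 0.397 0.089] ctr@12 [0.3879 0.4363 0.012 ]
side beaker 0.74 [266. 169. 305. 203.] med [0.5954 0.1332 0.0273] min [0.539 0.086 0.002] max [0.655 0.292 0.081] ctr@12 [0.6001 0.1824 0.012 ]
side beaker 0.47 [238. 274. 260. 290.] med [ 0.4857 -0.2741  0.0127] min [ 0.461 -0.295 -0.001] max [ 0.513 -0.243  0.017] ctr@12 [ 0.4867 -0.2755  0.012 ]
side reagent_bottle 0.78 [292. 107. 312. 155.] med [0.6663 0.4245 0.0784] min [ 0.635  0.409 -0.543] max [0.949 2.436 0.164] ctr@12 [0.689  0.6198 0.012 ]
side sample_jar 0.56 [174. 297. 201. 334.] med [ 0.3638 -0.4189  0.0428] min [ 0.339 -0.43   0.002] max [ 0.385 -0.381  0.065] ctr@12 [ 0.3589 -0.3828  0.012 ]
0.95
```

View pics/top_c.png

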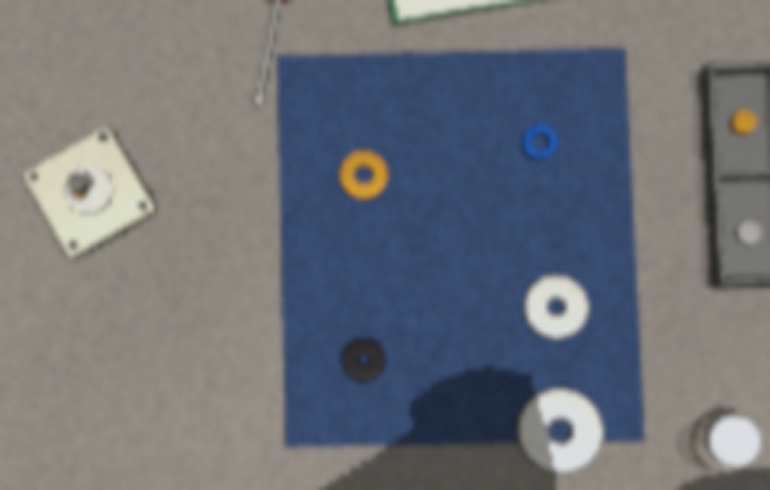

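View pics/side_c.png

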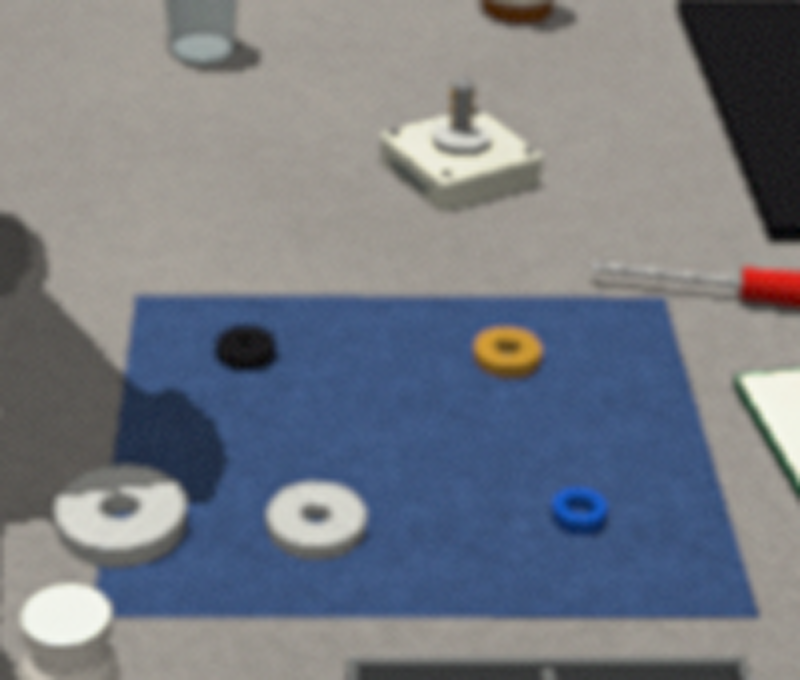

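{"api": "arm_command", "payload": {
  "increments": [
    {"travel":[46,-13,0],"rot":[0,0,5]},
    {"travel":[100,-28,5],"rot":[0,0,10]},
    {"travel":[155,-44,10],"rot":[0,0,15]},
    {"travel":[210,-60,15],"rot":[0,0,19.9]},
    {"travel":[265,-76,20],"rot":[0,0,19.9]},
    {"travel":[315,-91,35],"rot":[0,0,19.9]},
    {"travel":[350,-102,70],"rot":[0,0,19.9]},
    {"travel":[366,-107,105],"rot":[0,0,19.9]}
  ],
  "gripper": -0.45,
  "squeeze": 50
}}

```text
t: 1.95
eef_pos: [0.4883, -0.2668, 0.1192]
orientation: [[1.0, 0.003, 0.001], [0.003, -1.0, -0.001], [0.001, 0.001, -1.0]]
contact_force: [0.3, 0.5, -0.6]
opening: 0.0618
```

```bash
cat > look.py <<'E'
from h import *
import sys
def fitring(n,p,d,s,Pc,zt,R,tag):
    # bright/colour ring: fit ellipse of outer contour rectified at plane z=zt, 0.25mm/px
    W=400; mm=0.0003
    g=(np.arange(W)-W/2)*mm
    X,Y=np.meshgrid(g,g); 
    Q=np.c_[Pc[0]+X.ravel(),Pc[1]+Y.ravel(),np.full(X.size,zt)]
    uv=proj(n,Q,s).astype(np.float32).reshape(W,W,2)
    r=cv2.remap(p,uv[...,0],uv[...,1],cv2.INTER_LINEAR)
    cv2.imwrite(f"pics/{tag}.png",r); return r
E
python3 - <<'E'
from h import *; from look import fitring
s=sense(); p,d=snapshot("wrist"); print(s["t"],s["eef_pos"],s["orientation"].round(4).tolist(),s["opening"],s["contact_force"])
cv2.imwrite("pics/w1.png",p); np.save("w1.npy",d)
r=fitring("wrist",p,d,s,(0.4865,-0.268),0.012,.028,"w1r")
P=cloud("wrist",d,s); m=(abs(P[...,0]-.4865)<.04)&(abs(P[...,1]+.268)<.04)&(d>0)
z=P[m][:,2]; print(np.histogram(z,np.arange(-.006,.03,.002)))
E
```

```text
1.95 [ 0.48825407 -0.26675645  0.11921088] [[1.0, 0.0028, 0.0011], [0.0028, -1.0, -0.0006], [0.0011, 0.0006, -1.0]] 0.06176730668586682 [ 0.27228345  0.54301317 -0.60883991]
(array([   0,    1,  957, 2487,   64,   27,   34,   57, 1293,  724,    0,
          0,    0,    0,    0,    0,    0]), array([-0.006, -0.004, -0.002,  0.   ,  0.002,  0.004,  0.006,  0.008,
        0.01 ,  0.012,  0.014,  0.016,  0.018,  0.02 ,  0.022,  0.024,
        0.026,  0.028]))
```

View pics/w1.png

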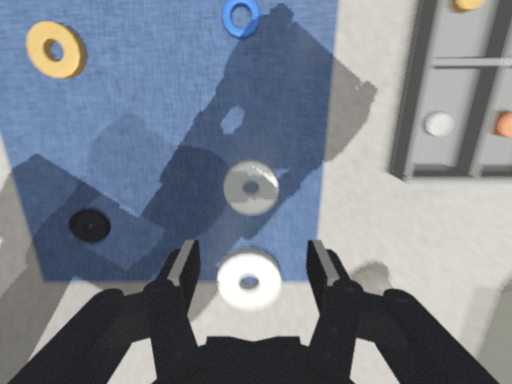

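View pics/w1r.png

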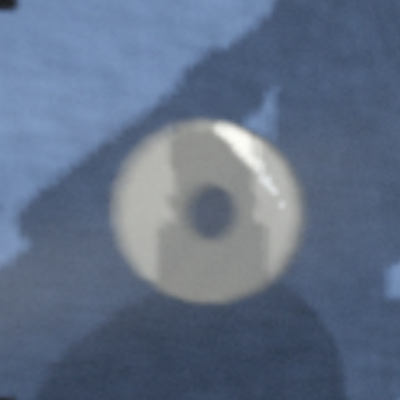

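```bash
python3 - <<'E'
from h import *
r=cv2.imread("pics/w1r.png"); g=r.min(2); m=(g>140).astype(np.uint8)
cs,_=cv2.findContours(m,cv2.RETR_CCOMP,cv2.CHAIN_APPROX_NONE)
for c in cs:
    if len(c)>60:
        (x,y),R=cv2.minEnclosingCircle(c);A=cv2.contourArea(c);M=cv2.moments(c)
        cx,cy=M["m10"]/M["m00"],M["m01"]/M["m00"]
        print(len(c),"centroid",.4865+(cx-200)*.0003,-.268+(cy-200)*.0003,"diam(area)",2*np.sqrt(A/np.pi)*.3,"encl",2*R*.3)
# finger tips depth: tool-frame cloud
d=np.load("w1.npy"); ci=camera_info("wrist"); v,u=np.mgrid[0:384,0:512]
C=(rays("wrist",np.c_[u.ravel(),v.ravel()])*d.ravel()[:,None])@ci["hand_eye"][:3,:3].T+ci["hand_eye"][:3,3]
k=(d.ravel()>0)&(abs(C[:,0])<.02)&(C[:,2]<.05)&(C[:,2]>-.06)
for sg in (-1,1):
    q=C[k&(sg*C[:,1]>0)]; print(len(q), np.percentile(q,[1,50,99],axis=0).round(4).tolist())
E
```

```text
130 centroid 0.49571372549019604 -0.24487516339869284 diam(area) 5.921572178231586 encl 10.525201034545898
222 centroid 0.4836532507739938 -0.24740518575851395 diam(area) 8.603844903931169 encl 17.415569686889647
764 centroid 0.48775422297297294 -0.270194309934935 diam(area) 42.79756394322247 encl 55.41952972412109
2340 [[-0.0098, -0.0584, -0.0598], [0.0079, -0.0344, -0.0426], [0.0139, -0.0309, -0.0142]]
2394 [[-0.0098, 0.0304, -0.0598], [0.0079, 0.0339, -0.0429], [0.014, 0.0574, -0.0142]]
```

```bash
python3 - <<'E'
from h import *
d=np.load("w1.npy"); ci=camera_info("wrist"); v,u=np.mgrid[0:384,0:512]
C=(rays("wrist",np.c_[u.ravel(),v.ravel()])*d.ravel()[:,None])@ci["hand_eye"][:3,:3].T+ci["hand_eye"][:3,3]
C=C.reshape(384,512,3)
for v in (242,250,260,270,280,290,310):
    for u in (180,190,195,312,318,325): print(v,u,d[v,u].round(3),C[v,u].round(4))
# project expected tip corner
s=sense()
for z in (-.014,0,.005,.010,.014):
    T=np.eye(4);T[:3,:3]=s["orientation"];T[:3,3]=s["eef_pos"]
    print(z,proj("wrist",(T@np.array([.011,-.031,z,1]))[:3],s))
E
```

```text
242 180 0.304 [-0.0672 -0.0816  0.1201]
242 190 0.148 [ 0.011  -0.0343 -0.0179]
242 195 0.149 [ 0.0107 -0.0317 -0.0174]
242 312 0.148 [ 0.011   0.0322 -0.018 ]
242 318 0.147 [ 0.0116  0.0352 -0.019 ]
242 325 0.304 [-0.0672  0.0808  0.12  ]
250 180 0.139 [ 0.0115 -0.0374 -0.027 ]
250 190 0.139 [ 0.0116 -0.0323 -0.0272]
250 195 0.147 [ 0.0073 -0.0314 -0.0201]
250 312 0.142 [ 0.0101  0.0309 -0.0248]
250 318 0.139 [ 0.0113  0.0334 -0.0268]
250 325 0.14 [ 0.0109  0.0372 -0.0261]
260 180 0.131 [ 0.0112 -0.0353 -0.0356]
260 190 0.135 [ 0.009  -0.0314 -0.0323]
260 195 0.147 [ 0.0024 -0.0313 -0.0223]
260 312 0.142 [ 0.0053  0.0308 -0.0266]
260 318 0.131 [ 0.011   0.0315 -0.0354]
260 325 0.131 [ 0.0114  0.0347 -0.0361]
270 180 0.123 [ 0.0114 -0.0331 -0.044 ]
270 190 0.134 [ 0.0046 -0.0312 -0.0343]
270 195 0.146 [-0.0025 -0.0313 -0.0243]
270 312 0.141 [ 0.0007  0.0307 -0.0288]
270 318 0.127 [ 0.0088  0.0305 -0.0404]
270 325 0.123 [ 0.0116  0.0326 -0.0443]
280 180 0.119 [ 0.0096 -0.0321 -0.0488]
280 190 0.134 [ 0.     -0.0312 -0.0361]
280 195 0.146 [-0.0073 -0.0312 -0.0264]
280 312 0.141 [-0.0043  0.0307 -0.0305]
280 318 0.127 [ 0.0045  0.0305 -0.0421]
280 325 0.118 [ 0.0102  0.0314 -0.0496]
290 180 0.121 [ 0.0042 -0.0326 -0.0486]
290 190 0.134 [-0.0041 -0.031  -0.0384]
290 195 0.324 [-0.1311 -0.069   0.1187]
290 312 0.14 [-0.0087  0.0305 -0.0327]
290 318 0.128 [-0.0006  0.0307 -0.0428]
290 325 0.121 [ 0.0042  0.0321 -0.0487]
310 180 0.093 [ 0.0167 -0.0249 -0.0744]
310 190 0.334 [-0.161  -0.0773  0.119 ]
310 195 0.334 [-0.1613 -0.0712  0.1193]
310 312 0.333 [-0.1606  0.0725  0.1184]
310 318 0.333 [-0.1607  0.0799  0.1186]
310 325 0.092 [ 0.0171  0.0244 -0.0747]
-0.014 [[197.51514086 238.42129293]]
0 [[201.95306421 227.15726152]]
0.005 [[203.36954479 223.56126688]]
0.01 [[204.70895558 220.16057975]]
0.014 [[205.72913978 217.5701633 ]]
```

```bash
python3 - <<'E'
from h import *
s=sense(); p,d=snapshot("side"); np.save("s1.npy",d)
P=cloud("side",d); e=s["eef_pos"]
m=(abs(P[...,0]-e[0])<.05)&(abs(P[...,1]-e[1])<.07)&(P[...,2]>.04)&(P[...,2]<.25)
print(m.sum(), np.sort(P[m][:,2])[:40].round(3))
for z in np.arange(.08,.2,.01):
    k=m&(abs(P[...,2]-z)<.005); print(z.round(3),k.sum(), P[k].min(0).round(3) if k.any() else "",P[k].max(0).round(3) if k.any() else "")
uv=proj("side",e)[0]; print(uv); u,v=uv.astype(int)
c=p[v-100:v+50,u-75:u+75].copy(); cv2.circle(c,(75,100),1,(0,0,255),-1); cv2.imwrite("pics/s1.png",cv2.resize(c,None,fx=4,fy=4))
E
```

```text
749 [0.128 0.128 0.128 0.129 0.129 0.13  0.13  0.13  0.13  0.131 0.131 0.132
 0.133 0.134 0.134 0.134 0.135 0.135 0.135 0.135 0.135 0.136 0.137 0.137
 0.137 0.137 0.138 0.138 0.138 0.139 0.139 0.139 0.139 0.139 0.139 0.14
 0.14  0.141 0.141 0.141]
0.08 0  
0.09 0  
0.1 0  
0.11 0  
0.12 0  
0.13 18 [ 0.478 -0.306  0.128] [ 0.497 -0.298  0.135]
0.14 37 [ 0.478 -0.311  0.135] [ 0.497 -0.299  0.145]
0.15 38 [ 0.478 -0.311  0.146] [ 0.497 -0.298  0.155]
0.16 26 [ 0.478 -0.312  0.155] [ 0.499 -0.301  0.162]
0.17 9 [ 0.478 -0.326  0.173] [ 0.498 -0.323  0.175]
0.18 75 [ 0.476 -0.329  0.175] [ 0.5   -0.298  0.185]
0.19 39 [ 0.472 -0.331  0.185] [ 0.504 -0.298  0.195]
[248.88882597 240.56894855]
```

View pics/s1.png

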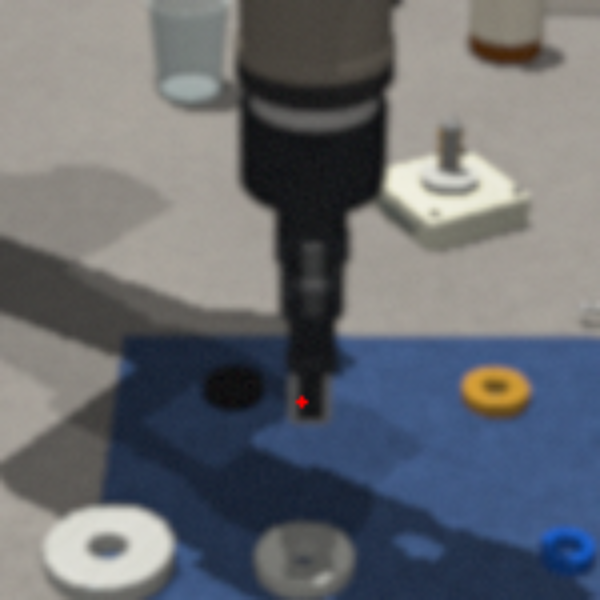

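{"api": "arm_command", "payload": {
  "increments": [
    {"travel":[0.5,-1.5,45],"rot":[0,0,0.15]},
    {"travel":[0.7,-2,85],"rot":[0,0,0.15]},
    {"travel":[0.7,-2,97],"rot":[0,0,0.15]},
    {"travel":[0.7,-2,97],"rot":[0,0,0.15]}
  ],
  "gripper": -0.65
}}

```text
t: 2.55
eef_pos: [0.4874, -0.2671, 0.0238]
orientation: [[1.0, -0.003, 0.0], [-0.003, -1.0, -0.0], [0.0, 0.0, -1.0]]
contact_force: [0.7, 0.7, 0.4]
opening: 0.0705
```

```bash
python3 - <<'E'
from h import *
s=sense(); p,d=snapshot("wrist"); print(s["t"],s["eef_pos"],s["opening"],s["contact_force"])
cv2.imwrite("pics/w2.png",p); np.save("w2.npy",d)
ci=camera_info("wrist"); v,u=np.mgrid[0:384,0:512]
C=(rays("wrist",np.c_[u.ravel(),v.ravel()])*d.ravel()[:,None])@ci["hand_eye"][:3,:3].T+ci["hand_eye"][:3,3]
C=C.reshape(384,512,3)
for v in range(200,300,8): print(v,[tuple(C[v,u].round(4)) for u in (165,175,185,215,250)])
E
```

```text
2.55 [ 0.48736565 -0.26706705  0.02383729] 0.07049348711910797 [0.72948271 0.72562714 0.40629136]
200 [(np.float64(0.0193), np.float64(-0.0601), np.float64(0.0247)), (np.float64(0.0195), np.float64(-0.0531), np.float64(0.0241)), (np.float64(0.0198), np.float64(-0.0461), np.float64(0.0233)), (np.float64(0.0194), np.float64(-0.0259), np.float64(0.0244)), (np.float64(0.0243), np.float64(-0.0019), np.float64(0.0114))]
208 [(np.float64(0.0139), np.float64(-0.0603), np.float64(0.0235)), (np.float64(0.0142), np.float64(-0.0532), np.float64(0.0226)), (np.float64(0.0135), np.float64(-0.0469), np.float64(0.0244)), (np.float64(0.0143), np.float64(-0.0259), np.float64(0.0224)), (np.float64(0.0184), np.float64(-0.0019), np.float64(0.0125))]
216 [(np.float64(0.0081), np.float64(-0.0608), np.float64(0.023)), (np.float64(0.0082), np.float64(-0.0538), np.float64(0.0228)), (np.float64(0.008), np.float64(-0.047), np.float64(0.0233)), (np.float64(0.0128), np.float64(-0.0246), np.float64(0.0125)), (np.float64(0.013), np.float64(-0.0019), np.float64(0.012))]
224 [(np.float64(0.0012), np.float64(-0.062), n
[... 2480 characters left out ...]
oat64(-0.0451), np.float64(-0.0022), np.float64(0.0236))]
288 [(np.float64(0.0079), np.float64(-0.0378), np.float64(-0.052)), (np.float64(0.0034), np.float64(-0.0355), np.float64(-0.0463)), (np.float64(-0.0091), np.float64(-0.0357), np.float64(-0.0306)), (np.float64(-0.0522), np.float64(-0.029), np.float64(0.0234)), (np.float64(-0.0523), np.float64(-0.0022), np.float64(0.0234))]
296 [(np.float64(0.0122), np.float64(-0.0343), np.float64(-0.062)), (np.float64(0.001), np.float64(-0.0351), np.float64(-0.0488)), (np.float64(-0.06), np.float64(-0.0527), np.float64(0.0238)), (np.float64(-0.06), np.float64(-0.0294), np.float64(0.0237)), (np.float64(-0.0599), np.float64(-0.0023), np.float64(0.0236))]
```

View pics/w2.png

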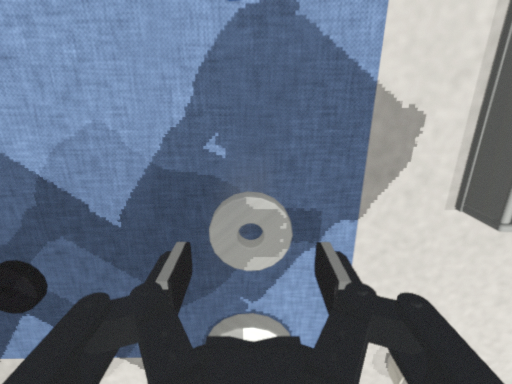

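{"api": "arm_command", "payload": {
  "increments": [
    {"travel":[0,0,6],"rot":[0,0,0]},
    {"travel":[0,0,11],"rot":[0,0,0]},
    {"travel":[0,0,11],"rot":[0,0,0]}
  ]
}}

```text
t: 2.98
eef_pos: [0.4872, -0.2662, 0.0119]
orientation: [[1.0, -0.002, -0.0], [-0.002, -1.0, 0.0], [-0.0, -0.0, -1.0]]
contact_force: [1.0, -0.2, -0.3]
opening: 0.07
```

```bash
cat >> look.py <<'E'
def toolring(p,s,zt,dia_mm,thr,tag,c0=(0,0),inv=False,chan=None):
    """rectify wrist picture on tool plane z=zt (m); returns picture, 0.25 mm/px, col=tool x? rows=tool y"""
    ci=camera_info("wrist"); W=320; mm=0.00025; g=(np.arange(W)-W/2)*mm
    X,Y=np.meshgrid(g+c0[0],g+c0[1]); H=np.linalg.inv(ci["hand_eye"]); K,D=intr(ci)
    Q=np.c_[X.ravel(),Y.ravel(),np.full(X.size,zt)]
    uv=cv2.projectPoints(Q.reshape(-1,1,3),cv2.Rodrigues(H[:3,:3])[0],H[:3,3],K,D)[0].astype(np.float32).reshape(W,W,2)
    r=cv2.remap(p,uv[...,0],uv[...,1],cv2.INTER_LINEAR); cv2.imwrite(f"pics/{tag}.png",cv2.resize(r,None,fx=1.8,fy=1.8)); return r
E
python3 - <<'E'
from h import *; from look import *
s=sense(); print(s["t"],s["eef_pos"],s["contact_force"])
p=cv2.imread("pics/w2.png"); r=toolring(p,s,.0118,56,0,"w2r")
g=cv2.GaussianBlur(r[...,2],(5,5),0)
c=cv2.HoughCircles(g,cv2.HOUGH_GRADIENT,1,30,param1=80,param2=12,minRadius=106,maxRadius=120); print(None if c is None else [(x-160)*.25 for x in c[0][0][:2]]+[c[0][0][2]*.5])
E
```

```text
2.975 [ 0.48716928 -0.26616922  0.01193749] [ 0.97539847 -0.24286454 -0.29687019]
[np.float32(-0.375), np.float32(-1.625), np.float32(55.3)]
```

View pics/w2r.png

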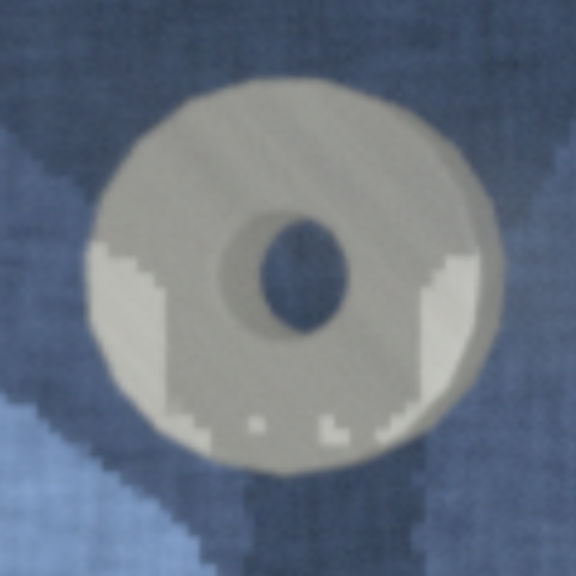

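{"api": "arm_command", "payload": {
  "increments": [
    {"travel":[-0.4,-0.8,3],"rot":[0,0,0]},
    {"travel":[-0.4,-0.8,5],"rot":[0,0,0]},
    {"travel":[-0.4,-0.8,7],"rot":[0,0,0]}
  ]
}}

```text
t: 3.35
eef_pos: [0.4869, -0.2654, 0.0049]
orientation: [[1.0, -0.002, 0.0], [-0.002, -1.0, -0.0], [0.0, 0.0, -1.0]]
contact_force: [-0.0, -0.2, -0.3]
opening: 0.0708
```

```bash
python3 - <<'E'
from h import *
s=sense(); p,d=snapshot("wrist"); q,ds=snapshot("side"); print(s["t"],s["eef_pos"],s["opening"],s["contact_force"],s["wrist_torque"])
cv2.imwrite("pics/w3.png",p); np.save("w3.npy",d)
uv=proj("side",s["eef_pos"])[0]; u,v=uv.astype(int)
cv2.imwrite("pics/s3.png",cv2.resize(q[v-80:v+40,u-60:u+60],None,fx=5,fy=5))
E
```

```text
3.35 [ 0.48690416 -0.26544505  0.0048919 ] 0.07077416790254186 [-0.01427704 -0.17600051 -0.25102419] [-0.02704249 -0.07229218 -0.01298019]
```

View pics/s3.png

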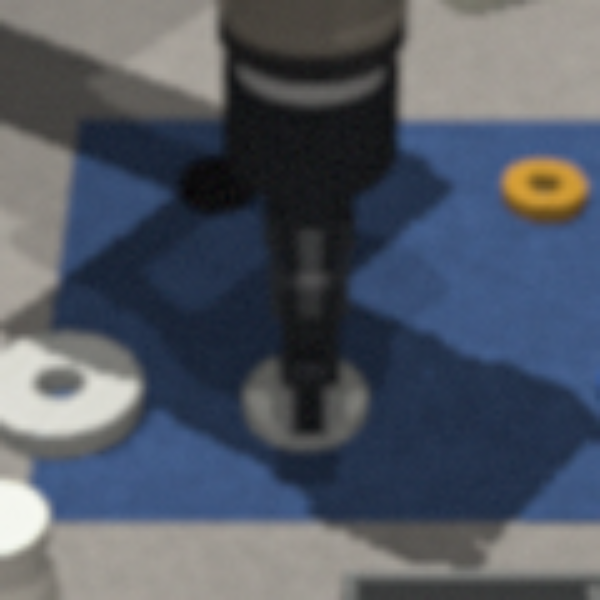

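View pics/w3.png

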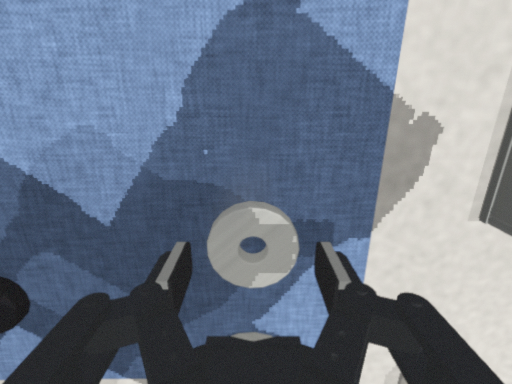

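{"api": "arm_command", "payload": {
  "increments": [
    {"travel":[0,0,4],"rot":[0,0,0]},
    {"travel":[0,0,8],"rot":[0,0,0]},
    {"travel":[0,0,11],"rot":[0,0,0]}
  ]
}}

```text
t: 3.82
eef_pos: [0.4868, -0.2654, -0.0064]
orientation: [[1.0, -0.002, -0.0], [-0.002, -1.0, 0.0], [-0.0, -0.0, -1.0]]
contact_force: [-0.7, -0.3, -0.1]
opening: 0.0706
```

```bash
python3 - <<'E'
from h import *; from look import *
s=sense(); p,d=snapshot("wrist"); print(s["t"],s["eef_pos"],s["opening"],s["contact_force"],s["wrist_torque"])
cv2.imwrite("pics/w4.png",p); np.save("w4.npy",d)
r=toolring(p,s,s["eef_pos"][2]-.012,56,0,"w4r")
ci=camera_info("wrist"); v,u=np.mgrid[0:384,0:512]
C=(rays("wrist",np.c_[u.ravel(),v.ravel()])*d.ravel()[:,None])@ci["hand_eye"][:3,:3].T+ci["hand_eye"][:3,3]
C=C.reshape(384,512,3)
for v in range(225,300,8): print(v,[tuple(C[v,u].round(4).tolist()) for u in (175,185,235,250)])
E
```

```text
3.825 [ 0.48675625 -0.26539183 -0.00638687] 0.07057774195102196 [-0.66782116 -0.33816627 -0.08483037] [-0.00233474 -0.00642064  0.06310771]
225 [(0.0158, -0.0451, -0.0068), (0.0155, -0.0394, -0.0063), (0.0218, -0.0095, -0.0191), (0.0204, -0.0016, -0.0164)]
233 [(0.0109, -0.0454, -0.0073), (0.0101, -0.04, -0.0059), (0.0164, -0.0097, -0.0179), (0.0167, -0.0016, -0.0185)]
241 [(0.0051, -0.0462, -0.0064), (0.0058, -0.0399, -0.0076), (0.0122, -0.0097, -0.0191), (0.0112, -0.0016, -0.0173)]
249 [(0.0112, -0.0404, -0.0256), (0.0106, -0.0355, -0.0245), (0.0072, -0.0098, -0.019), (-0.0007, -0.0018, -0.0057)]
257 [(0.0111, -0.0384, -0.0329), (0.0063, -0.0357, -0.0254), (0.0017, -0.01, -0.0182), (-0.0059, -0.0018, -0.0063)]
265 [(0.0106, -0.0368, -0.039), (0.0024, -0.0356, -0.0269), (-0.0035, -0.0101, -0.0182), (-0.0094, -0.0018, -0.0095)]
273 [(0.0103, -0.0353, -0.0447), (-0.0016, -0.0357, -0.0282), (-0.0084, -0.0102, -0.0188), (-0.0097, -0.0017, -0.017)]
281 [(0.0067, -0.0354, -0.0457), (-0.0047, -0.0353, -0.0307), (-0.0141, -0.0103, -0.0183), (-0.015, -0.0017, -0.0172)]
289 [(0.0029, -0.0356, -0.0463), (-0.0084, -0.0353, -0.0323), (-0.02, -0.0105, -0.018), (-0.0193, -0.0017, -0.0188)]
297 [(-0.0003, -0.0355, -0.0478), (-0.0349, -0.0434, -0.007), (-0.0255, -0.0106, -0.0181), (-0.0261, -0.0018, -0.0174)]
```

View pics/w4.png

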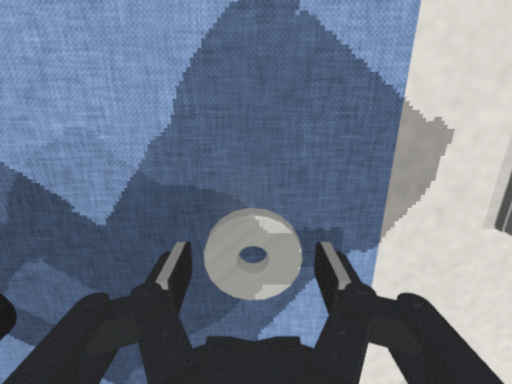

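View pics/w4r.png

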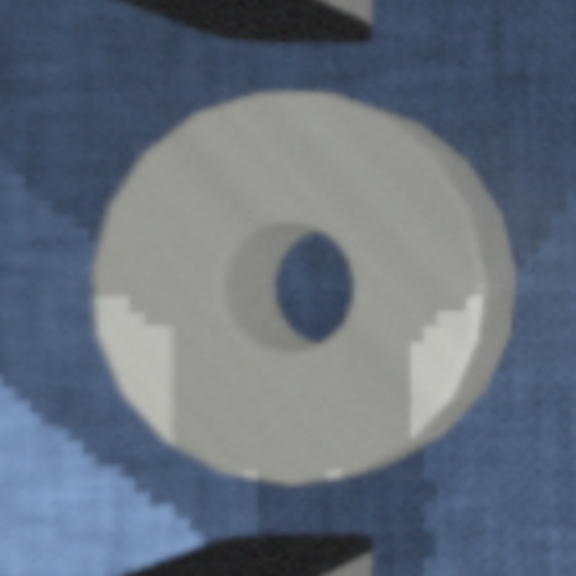

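{"api": "arm_command", "payload": {
  "increments": [
    {"travel":[0,0,3],"rot":[0,0,0]},
    {"travel":[0,0,5.5],"rot":[0,0,0]},
    {"travel":[0,0,5.5],"rot":[0,0,0]}
  ]
}}

```text
t: 4.25
eef_pos: [0.4868, -0.2654, -0.0117]
orientation: [[1.0, -0.002, -0.0], [-0.002, -1.0, 0.0], [-0.0, -0.0, -1.0]]
contact_force: [-0.3, -0.4, -0.1]
opening: 0.0706
```

{"api": "arm_command", "payload": {
  "increments": [
    {"travel":[0,0,0],"rot":[0,0,0]},
    {"travel":[0,0,0],"rot":[0,0,0]},
    {"travel":[0,0,0],"rot":[0,0,0]},
    {"travel":[0,0,0],"rot":[0,0,0]}
  ],
  "gripper": 0.3,
  "squeeze": 50
}}

```text
t: 4.75
eef_pos: [0.4877, -0.266, -0.0099]
orientation: [[1.0, -0.002, 0.002], [-0.002, -1.0, -0.002], [0.002, 0.002, -1.0]]
contact_force: [-1.7, 1.2, 11.2]
opening: 0.0534
```

```bash
python3 - <<'E'
from h import *; from look import *
s=sense(); p,d=snapshot("wrist"); print(s["t"],s["eef_pos"],s["opening"],s["contact_force"],s["wrist_torque"])
cv2.imwrite("pics/w5.png",p); np.save("w5.npy",d)
ci=camera_info("wrist"); v,u=np.mgrid[0:384,0:512]
C=(rays("wrist",np.c_[u.ravel(),v.ravel()])*d.ravel()[:,None])@ci["hand_eye"][:3,:3].T+ci["hand_eye"][:3,3]
C=C.reshape(384,512,3)
for v in range(225,300,8): print(v,[tuple(C[v,u].round(4).tolist()) for u in (185,190,195,200,205,235)])
E
```

```text
4.75 [ 0.48768945 -0.26604414 -0.00985772] 0.053403110238193455 [-1.72228885  1.17591473 11.16082522] [ 0.36970919  0.26036363 -0.00134546]
225 [(0.0174, -0.0384, -0.0102), (0.0173, -0.0356, -0.0099), (0.0176, -0.0326, -0.0106), (0.0179, -0.0297, -0.0111), (0.0177, -0.027, -0.0107), (0.0236, -0.0092, -0.0229)]
233 [(0.0123, -0.0388, -0.0101), (0.0127, -0.0358, -0.0107), (0.0126, -0.033, -0.0105), (0.0123, -0.0303, -0.0101), (0.0125, -0.0273, -0.0105), (0.0182, -0.0094, -0.0213)]
241 [(0.007, -0.0393, -0.0098), (0.0075, -0.0362, -0.0106), (0.0102, -0.0322, -0.0154), (0.0112, -0.029, -0.0172), (0.0088, -0.0271, -0.0129), (0.0136, -0.0095, -0.0215)]
249 [(0.0069, -0.0373, -0.0184), (0.0115, -0.0325, -0.0261), (0.0112, -0.03, -0.0256), (0.011, -0.0275, -0.0253), (0.0083, -0.0259, -0.0207), (0.008, -0.0097, -0.0202)]
257 [(0.0114, -0.0334, -0.0334), (0.0118, -0.0308, -0.0339), (0.0108, -0.0287, -0.0324), (0.0086, -0.027, -0.029), (0.004, -0.0259, -0.0218), (0.0037, -0.0098, -0.0213)]
265 [(0.0108, -0.0321, -0.0392), (0.0109, -0.0297, -0.0393), (0.0109, -0.0273, -0.0394), (0.0043, -0.0272, -0.0296), (-0.0015, -0.0264, -0.0211), (-0.0013, -0.0099, -0.0214)]
273 [(0.0117, -0.0302, -0.0467), (0.0113, -0.0281, -0.0462), (0.0079, -0.0271, -0.0414), (0.0007, -0.0271, -0.0313), (-0.0071, -0.0268, -0.0206), (-0.0065, -0.01, -0.0214)]
281 [(0.0084, -0.0302, -0.0478), (0.0086, -0.0279, -0.0481), (0.0047, -0.027, -0.043), (-0.0031, -0.0271, -0.0328), (-0.0202, -0.0292, -0.0104), (-0.0116, -0.0101, -0.0217)]
289 [(0.0121, -0.0275, -0.0579), (0.0037, -0.0285, -0.0473), (0.0013, -0.027, -0.0444), (-0.0074, -0.0272, -0.0336), (-0.0262, -0.0296, -0.0101), (-0.0173, -0.0102, -0.0213)]
297 [(0.0123, -0.0264, -0.0627), (-0.0009, -0.0288, -0.0472), (-0.0022, -0.0269, -0.0456), (-0.0316, -0.0329, -0.0109), (-0.0321, -0.0299, -0.0103), (-0.022, -0.0102, -0.0223)]
```

View pics/w5.png

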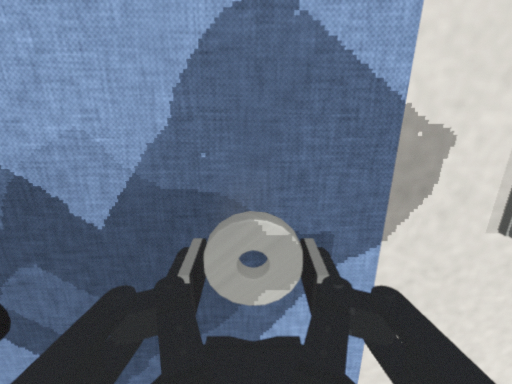

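{"api": "arm_command", "payload": {
  "increments": [
    {"travel":[0,0,-3],"rot":[0,0,0]},
    {"travel":[0,0,-10],"rot":[0,0,0]},
    {"travel":[0,0,-25],"rot":[0,0,0]},
    {"travel":[0,0,-25],"rot":[0,0,0]}
  ]
}}

```text
t: 5.3
eef_pos: [0.4878, -0.2661, 0.0151]
orientation: [[1.0, -0.002, 0.002], [-0.002, -1.0, -0.002], [0.002, 0.002, -1.0]]
contact_force: [0.5, -0.2, -0.7]
opening: 0.0539
```

```bash
python3 - <<'E'
from h import *; from look import *
s=sense(); p,d=snapshot("wrist"); q,ds=snapshot("side"); print(s["t"],s["eef_pos"],s["opening"],s["contact_force"],s["wrist_torque"])
cv2.imwrite("pics/w6.png",p); np.save("w6.npy",d)
uv=proj("side",s["eef_pos"])[0]; u,v=uv.astype(int)
cv2.imwrite("pics/s6.png",cv2.resize(q[v-80:v+40,u-60:u+60],None,fx=4,fy=4))
ci=camera_info("wrist"); v,u=np.mgrid[0:384,0:512]
C=(rays("wrist",np.c_[u.ravel(),v.ravel()])*d.ravel()[:,None])@ci["hand_eye"][:3,:3].T+ci["hand_eye"][:3,3]
C=C.reshape(384,512,3)
for v in range(217,300,8): print(v,[tuple(C[v,u].round(4).tolist()) for u in (195,200,205,235,252,280)])
E
```

```text
5.3 [ 0.48778648 -0.26609698  0.01507808] 0.05392965342821878 [ 0.50843975 -0.1838673  -0.72948628] [ 0.05765651 -0.03532944 -0.00187557]
217 [(0.0114, -0.038, 0.0141), (0.0114, -0.0347, 0.014), (0.0109, -0.0317, 0.0151), (0.0252, -0.0096, -0.0165), (0.0264, -0.0005, -0.0191), (0.0114, 0.0178, 0.0141)]
225 [(0.005, -0.0387, 0.0152), (0.005, -0.0354, 0.0152), (0.0051, -0.032, 0.0151), (0.023, -0.0093, -0.0217), (0.0237, -0.0005, -0.023), (0.0226, 0.0141, -0.0209)]
233 [(-0.0002, -0.0388, 0.0138), (-0.0002, -0.0354, 0.0138), (-0.0005, -0.0322, 0.0144), (0.0186, -0.0094, -0.0222), (0.0189, -0.0005, -0.0227), (0.0183, 0.0142, -0.0215)]
241 [(0.0109, -0.0319, -0.0167), (0.0108, -0.0292, -0.0166), (0.0083, -0.0273, -0.0122), (0.0131, -0.0096, -0.0206), (0.0132, -0.0005, -0.0209), (0.0136, 0.0143, -0.0216)]
249 [(0.0108, -0.0302, -0.0249), (0.0116, -0.0273, -0.0263), (0.0091, -0.0256, -0.022), (0.0089, -0.0096, -0.0218), (0.0086, -0.0005, -0.0214), (0.0089, 0.0144, -0.0218)]
257 [(0.0118, -0.0283, -0.034), (0.008, -0.0272, -0.0281), (0.0042, -0.0259, -0.0221), (0.0043, -0.0097, -0.0223), (-
[... 221 characters left out ...]
2)]
273 [(0.0076, -0.0272, -0.0409), (0.0005, -0.0271, -0.0311), (-0.0064, -0.0266, -0.0215), (-0.0059, -0.0099, -0.0222), (-0.0097, -0.0006, -0.0169), (-0.0067, 0.015, -0.0211)]
281 [(0.0049, -0.0269, -0.0434), (-0.0035, -0.0272, -0.0323), (-0.039, -0.0344, 0.0144), (-0.0116, -0.0101, -0.0217), (-0.0119, -0.0005, -0.0213), (-0.0114, 0.0151, -0.0219)]
289 [(0.0004, -0.0272, -0.0433), (-0.0069, -0.027, -0.0342), (-0.0465, -0.035, 0.0151), (-0.0173, -0.0102, -0.0213), (-0.0168, -0.0006, -0.022), (-0.0163, 0.0152, -0.0226)]
297 [(-0.0027, -0.0271, -0.045), (-0.0526, -0.0388, 0.0139), (-0.0534, -0.0353, 0.0148), (-0.0227, -0.0103, -0.0215), (-0.0218, -0.0006, -0.0225), (-0.023, 0.0155, -0.0211)]
```

View pics/w6.png

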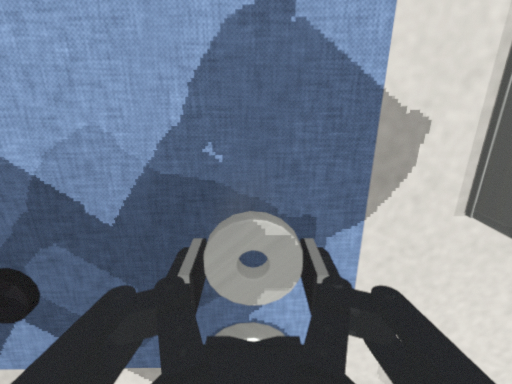

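View pics/s6.png

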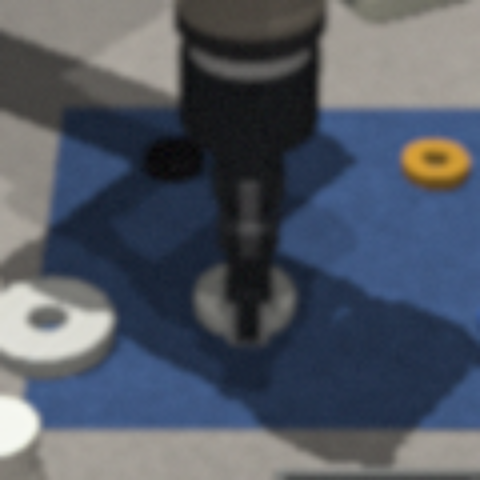

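{"api": "arm_command", "payload": {
  "increments": [
    {"travel":[0,-20,-40],"rot":[0,0,0]},
    {"travel":[4,-75,-70],"rot":[0,0,0]},
    {"travel":[10,-133,-85],"rot":[0,0,0]},
    {"travel":[15,-192,-95],"rot":[0,0,0]},
    {"travel":[20,-251,-95],"rot":[0,0,0]},
    {"travel":[25,-310,-95],"rot":[0,0,0]},
    {"travel":[29,-370,-95],"rot":[0,0,0]},
    {"travel":[29,-418,-95],"rot":[0,0,0]}
  ]
}}

```text
t: 6.4
eef_pos: [0.5164, 0.1548, 0.1081]
orientation: [[1.0, -0.001, -0.0], [-0.001, -1.0, -0.0], [-0.0, 0.0, -1.0]]
contact_force: [-0.6, 0.5, -1.6]
opening: 0.0537
```

{"api": "arm_command", "payload": {
  "increments": [
    {"travel":[0,0,0],"rot":[0,0,0]}
  ]
}}

```text
t: 6.52
eef_pos: [0.516, 0.1556, 0.108]
orientation: [[1.0, 0.003, -0.001], [0.003, -1.0, 0.0], [-0.001, -0.0, -1.0]]
contact_force: [0.6, -0.4, -0.8]
opening: 0.0537
```

```bash
python3 - <<'E'
from h import *; from look import *
s=sense(); p,d=snapshot("wrist"); print(s["t"],s["eef_pos"],s["orientation"].round(4).tolist(),s["opening"],s["contact_force"],s["wrist_torque"])
cv2.imwrite("pics/w7.png",p); np.save("w7.npy",d); np.save("w7s.npy",s,allow_pickle=True)
P=cloud("wrist",d,s); m=(abs(P[...,0]-.597)<.07)&(abs(P[...,1]-.152)<.07)&(d>0)
print(np.histogram(P[m][:,2],np.arange(-.01,.11,.003)))
# spindle pts
for lo,hi in ((.05,.068),(.068,.09)):
    k=m&(P[...,2]>lo)&(P[...,2]<hi); print(lo,k.sum(),np.percentile(P[k],[2,50,98],axis=0).round(4).tolist())
r=toolring(p,s,-.0218,56,0,"w7r")
E
```

```text
6.525 [0.51603533 0.15556424 0.10796658] [[1.0, 0.0027, -0.0007], [0.0027, -1.0, 0.0003], [-0.0007, -0.0003, -1.0]] 0.05370117959618017 [ 0.64939349 -0.44346031 -0.84768325] [-0.05847822 -0.03606686  0.00962617]
(array([    0,     0,  1709, 11659,    20,     0,     0,     0,     0,
           0,   123,  5206,  4697,    10,  1898,   161,     0,     0,
           0,     0,     0,     0,     0,     0,    11,    26,     4,
         173,   227,    95,     6,     0,     0,     0,     0,     0,
           0,     0,     0]), array([-0.01 , -0.007, -0.004, -0.001,  0.002,  0.005,  0.008,  0.011,
        0.014,  0.017,  0.02 ,  0.023,  0.026,  0.029,  0.032,  0.035,
        0.038,  0.041,  0.044,  0.047,  0.05 ,  0.053,  0.056,  0.059,
        0.062,  0.065,  0.068,  0.071,  0.074,  0.077,  0.08 ,  0.083,
        0.086,  0.089,  0.092,  0.095,  0.098,  0.101,  0.104,  0.107]))
0.05 37 [[0.5875, 0.1537, 0.0637], [0.6042, 0.1584, 0.0658], [0.6061, 0.1626, 0.0677]]
0.068 505 [[0.59, 0.1512, 0.0718], [0.597, 0.1582, 0.0747], [0.6041, 0.1654, 0.0798]]
```

View pics/w7.png

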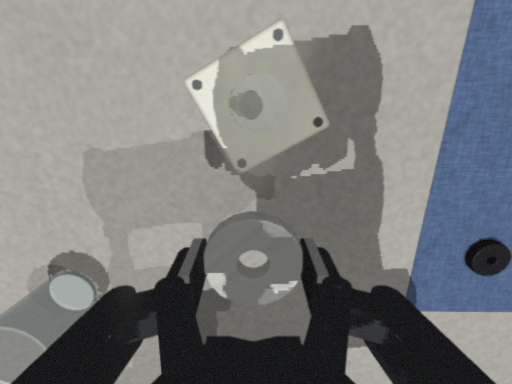

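View pics/w7r.png

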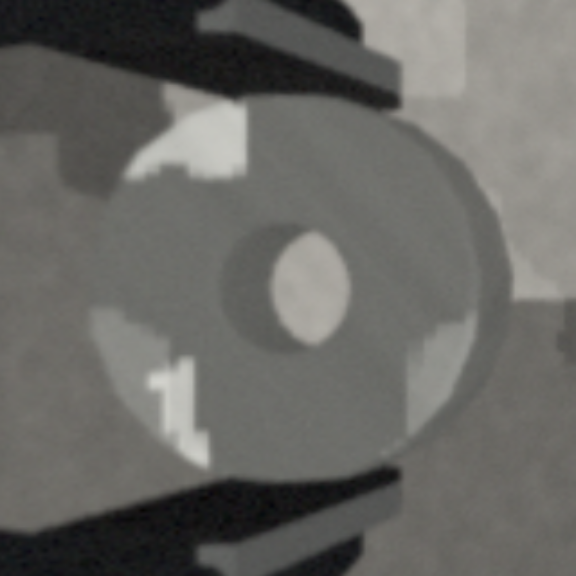

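```bash
python3 - <<'E'
from h import *; from look import *
s=np.load("w7s.npy",allow_pickle=True).item(); p=cv2.imread("pics/w7.png"); d=np.load("w7.npy")
P=cloud("wrist",d,s)
out=[]
for zt in (.0725,.034):
    W=300;mm=.0003;g=(np.arange(W)-W/2)*mm;X,Y=np.meshgrid(.597+g,.155+g)
    uv=proj("wrist",np.c_[X.ravel(),Y.ravel(),np.full(X.size,zt)],s).astype(np.float32).reshape(W,W,2)
    out.append(cv2.convertScaleAbs(cv2.remap(p,uv[...,0],uv[...,1],cv2.INTER_CUBIC),alpha=1.3))
cv2.imwrite("pics/w7sp.png",cv2.resize(np.hstack(out),None,fx=1.33,fy=1.33))
def circ(Q):
    A=np.c_[2*Q,np.ones(len(Q))];c=np.linalg.lstsq(A,(Q**2).sum(1),rcond=None)[0];return c[:2],np.sqrt(c[2]+(c[:2]**2).sum())
k=(P[...,2]>.0325)&(P[...,2]<.037)&(np.hypot(P[...,0]-.597,P[...,1]-.152)<.035)
h=cv2.convexHull(P[k][:,:2].astype(np.float32))[:,0]; print("seat z",np.median(P[k][:,2]),circ(h.astype(float)),cv2.minEnclosingCircle(h))
k=(P[...,2]>.0685)&(P[...,2]<.09)&(np.hypot(P[...,0]-.597,P[...,1]-.152)<.035)
h=cv2.convexHull(P[k][:,:2].astype(np.float32))[:,0]; print("sp",circ(h.astype(float)),cv2.minEnclosingCircle(h)); 
k2=k&(P[...,2]>.0775); print("tip",P[k2].mean(0),k2.sum())
k=(P[...,2]>.0225)&(P[...,2]<.0295)&(np.hypot(P[...,0]-.597,P[...,1]-.152)<.08)
print("head",np.median(P[k][:,2]),cv2.minAreaRect(P[k][:,:2].astype(np.float32)))
E
```

```text
seat z 0.03400193772037144 (array([0.59686849, 0.15224   ]), np.float64(0.0217694554885006)) ((0.5969177484512329, 0.15224488079547882), 0.02199123241007328)
sp (array([0.59677256, 0.15819275]), np.float64(0.00787190900583543)) ((0.5965966582298279, 0.15798534452915192), 0.008260732516646385)
tip [0.59688733 0.15823038 0.07867467] 75
head 0.025943858138528494 ((0.5971037149429321, 0.15228182077407837), (0.08988374471664429, 0.08949704468250275), 28.84381675720215)
```

View pics/w7sp.png

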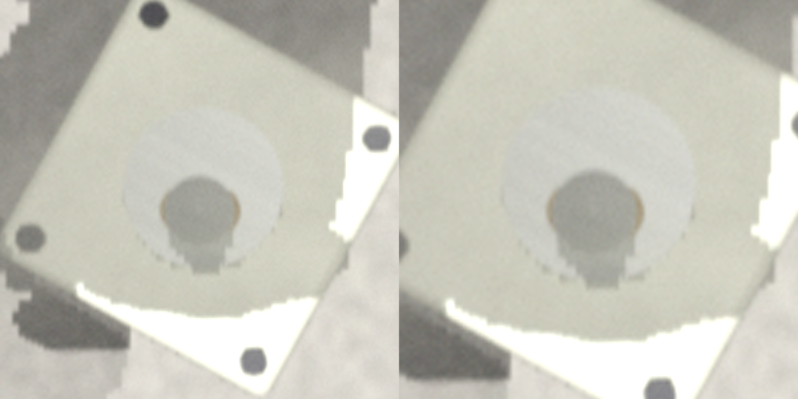

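```bash
cat >> look.py <<'E'
def inhand(d,zlo,zhi,R=.035,tag=None):
    ci=camera_info("wrist"); v,u=np.mgrid[0:384,0:512]
    C=(rays("wrist",np.c_[u.ravel(),v.ravel()])*d.ravel()[:,None])@ci["hand_eye"][:3,:3].T+ci["hand_eye"][:3,3]
    k=(C[:,2]>zlo)&(C[:,2]<zhi)&(np.hypot(C[:,0],C[:,1])<R)&(d.ravel()>0); Q=C[k]
    A=np.c_[Q[:,:2],np.ones(len(Q))]; a=np.linalg.lstsq(A,Q[:,2],rcond=None)[0]
    h=cv2.convexHull(Q[:,:2].astype(np.float32))[:,0].astype(float)
    B=np.c_[2*h,np.ones(len(h))];c=np.linalg.lstsq(B,(h**2).sum(1),rcond=None)[0]
    print("n",len(Q),"z med",np.median(Q[:,2]).round(4),"slopes",a[:2].round(3),"ctr",c[:2].round(4),"R",np.sqrt(c[2]+(c[:2]**2).sum()).round(4),"encl",cv2.minEnclosingCircle(h.astype(np.float32)))
    return Q
E
python3 - <<'E'
from h import *; from look import *
for n in ("w6","w7"): inhand(np.load(n+".npy"),-.0235,-.0195,.0285)
E
```

```text
n 6304 z med -0.0217 slopes [0.003 0.002] ctr [-0.0005 -0.0001] R 0.0278 encl ((-3.704654591274448e-05, -7.267320324899629e-05), 0.02853916771709919)
n 6299 z med -0.0217 slopes [ 0.004 -0.   ] ctr [-0.0006 -0.0001] R 0.0278 encl ((-3.800727427005768e-05, -3.403704613447189e-05), 0.02849847823381424)
```

{"api": "arm_command", "payload": {
  "increments": [
    {"travel":[40,-1,0],"rot":[0,0,0.1]},
    {"travel":[75,-2,5],"rot":[0,0,0.1]},
    {"travel":[81.4,-2.4,18],"rot":[0,0,0.1]},
    {"travel":[81.4,-2.4,32],"rot":[0,0,0.1]},
    {"travel":[81.4,-2.4,32],"rot":[0,0,0.1]},
    {"travel":[81.4,-2.4,32],"rot":[0,0,0.1]}
  ]
}}

```text
t: 7.32
eef_pos: [0.5976, 0.1546, 0.0767]
orientation: [[1.0, -0.004, -0.0], [-0.004, -1.0, -0.0], [-0.0, 0.0, -1.0]]
contact_force: [0.0, 0.5, 0.1]
opening: 0.0541
```

```bash
python3 -c "
from station import *
s=sense();print(s['t'],s['eef_pos'],s['orientation'].round(4).tolist(),s['contact_force'],s['wrist_torque'])"
```

```text
7.325 [0.59762904 0.15462907 0.07670455] [[1.0, -0.0039, -0.0003], [-0.0039, -1.0, -0.0001], [-0.0003, 0.0001, -1.0]] [0.04981917 0.45128255 0.0660434 ] [ 0.05683853  0.02637426 -0.01219676]
```

{"api": "arm_command", "payload": {
  "increments": [
    {"travel":[-0.2,-2,0],"rot":[0,0,-0.2]},
    {"travel":[-0.2,-3.5,2],"rot":[0,0,-0.2]},
    {"travel":[-0.2,-3.5,3],"rot":[0,0,-0.2]},
    {"travel":[-0.2,-3.5,3],"rot":[0,0,-0.2]},
    {"travel":[-0.2,-3.5,3],"rot":[0,0,-0.2]}
  ]
}}

```text
t: 7.95
eef_pos: [0.598, 0.1582, 0.0735]
orientation: [[1.0, -0.0, -0.0], [-0.0, -1.0, -0.0], [-0.0, 0.0, -1.0]]
contact_force: [-0.3, 0.4, -0.2]
opening: 0.0541
```

{"api": "arm_command", "payload": {
  "increments": [
    {"travel":[-0.5,0,2],"rot":[0,0,0]},
    {"travel":[-0.5,0,5],"rot":[0,0,0]},
    {"travel":[-0.5,0,8],"rot":[0,0,0]},
    {"travel":[-0.5,0,8],"rot":[0,0,0]}
  ]
}}

```text
t: 8.45
eef_pos: [0.5973, 0.1581, 0.065]
orientation: [[1.0, -0.0, -0.001], [-0.0, -1.0, -0.0], [-0.001, 0.0, -1.0]]
contact_force: [-0.4, -0.7, -0.3]
opening: 0.0536
```

```bash
python3 - <<'E'
from h import *; from look import *
s=sense(); p,d=snapshot("wrist"); print(s["t"],s["eef_pos"],s["contact_force"],s["wrist_torque"])
cv2.imwrite("pics/w8.png",p[180:330,160:350].repeat(4,0).repeat(4,1)); inhand(d,-.0235,-.0195,.0285)
E
```

```text
8.45 [0.59726979 0.15814662 0.06504719] [-0.39581572 -0.74553336 -0.29421135] [0.00088648 0.0102087  0.00734425]
n 6287 z med -0.0217 slopes [0.004 0.   ] ctr [-0.0005 -0.0002] R 0.0277 encl ((0.000136789123644121, -0.0001280300202779472), 0.028521770611405373)
```

View pics/w8.png

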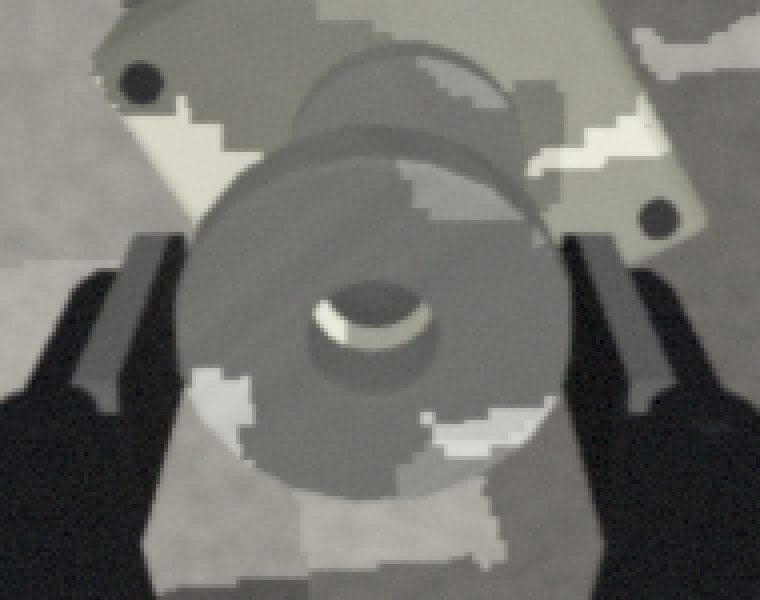

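{"api": "arm_command", "payload": {
  "increments": [
    {"travel":[0,0,2],"rot":[0,0,0]},
    {"travel":[0,0,4],"rot":[0,0,0]},
    {"travel":[0,0,6],"rot":[0,0,0]}
  ]
}}

```text
t: 8.88
eef_pos: [0.5975, 0.1582, 0.0593]
orientation: [[1.0, -0.0, -0.0], [-0.0, -1.0, -0.0], [-0.0, 0.0, -1.0]]
contact_force: [0.1, -0.9, -0.6]
opening: 0.0538
```

{"api": "arm_command", "payload": {
  "increments": [
    {"travel":[0,0,1.5],"rot":[0,0,0]},
    {"travel":[0,0,3],"rot":[0,0,0]}
  ]
}}

```text
t: 9.12
eef_pos: [0.5977, 0.1582, 0.0565]
orientation: [[1.0, -0.0, 0.0], [-0.0, -1.0, -0.0], [0.0, 0.0, -1.0]]
contact_force: [1.2, -0.9, 1.3]
opening: 0.0538
```

{"api": "arm_command", "payload": {
  "increments": [
    {"travel":[0,0,1],"rot":[0,0,0]},
    {"travel":[0,0,2],"rot":[0,0,0]}
  ]
}}

```text
t: 9.38
eef_pos: [0.598, 0.1582, 0.055]
orientation: [[1.0, -0.0, 0.001], [-0.0, -1.0, 0.0], [0.001, -0.0, -1.0]]
contact_force: [0.6, -1.2, 4.2]
opening: 0.0538
```

{"api": "arm_command", "payload": {
  "increments": [
    {"travel":[-0.2,0,1],"rot":[0,0,0]},
    {"travel":[-0.2,0,2],"rot":[0,0,0]}
  ]
}}

```text
t: 9.62
eef_pos: [0.5975, 0.1582, 0.0526]
orientation: [[1.0, -0.0, 0.001], [-0.0, -1.0, -0.0], [0.001, 0.0, -1.0]]
contact_force: [0.1, -0.8, 2.6]
opening: 0.0539
```

{"api": "arm_command", "payload": {
  "increments": [
    {"travel":[0,0,1],"rot":[0,0,0]},
    {"travel":[0,0,2],"rot":[0,0,0]}
  ]
}}

```text
t: 9.88
eef_pos: [0.5975, 0.1582, 0.0504]
orientation: [[1.0, -0.0, 0.001], [-0.0, -1.0, -0.0], [0.001, 0.0, -1.0]]
contact_force: [1.4, -0.1, 0.6]
opening: 0.054
```

{"api": "arm_command", "payload": {
  "increments": [
    {"travel":[0,0,1.5],"rot":[0,0,0]},
    {"travel":[0,0,3],"rot":[0,0,0]},
    {"travel":[0,0,4.5],"rot":[0,0,0]}
  ]
}}

```text
t: 10.25
eef_pos: [0.5975, 0.1582, 0.0459]
orientation: [[1.0, -0.0, 0.0], [-0.0, -1.0, -0.0], [0.0, 0.0, -1.0]]
contact_force: [2.3, -0.9, 2.3]
opening: 0.054
```

{"api": "arm_command", "payload": {
  "increments": [
    {"travel":[0,0,1],"rot":[0,0,0]},
    {"travel":[0,0,2],"rot":[0,0,0]},
    {"travel":[0,0,3],"rot":[0,0,0]}
  ]
}}

```text
t: 10.62
eef_pos: [0.5978, 0.1582, 0.0434]
orientation: [[1.0, -0.0, 0.001], [-0.0, -1.0, 0.0], [0.001, -0.0, -1.0]]
contact_force: [2.5, -0.8, 6.0]
opening: 0.0535
```

{"api": "arm_command", "payload": {
  "increments": [
    {"travel":[0,0,1],"rot":[0,0,0]},
    {"travel":[0,0,2],"rot":[0,0,0]},
    {"travel":[0,0,3],"rot":[0,0,0]}
  ]
}}

```text
t: 11.0
eef_pos: [0.5975, 0.1582, 0.0399]
orientation: [[1.0, -0.0, 0.0], [-0.0, -1.0, -0.0], [0.0, 0.0, -1.0]]
contact_force: [3.8, 0.0, 2.1]
opening: 0.0536
```

{"api": "arm_command", "payload": {
  "increments": [
    {"travel":[0.3,0,1.5],"rot":[0,0,0]},
    {"travel":[0.3,0,3],"rot":[0,0,0]},
    {"travel":[0.3,0,4.5],"rot":[0,0,0]},
    {"travel":[0.3,0,6],"rot":[0,0,0]}
  ]
}}

```text
t: 11.5
eef_pos: [0.5974, 0.1582, 0.0337]
orientation: [[1.0, -0.0, -0.0], [-0.0, -1.0, -0.0], [-0.0, 0.0, -1.0]]
contact_force: [2.6, -0.4, 1.0]
opening: 0.0538
```

{"api": "arm_command", "payload": {
  "increments": [
    {"travel":[0,0,1],"rot":[0,0,0]},
    {"travel":[0,0,2],"rot":[0,0,0]},
    {"travel":[0,0,3],"rot":[0,0,0]}
  ]
}}

```text
t: 11.88
eef_pos: [0.5978, 0.1582, 0.0313]
orientation: [[1.0, -0.0, 0.001], [-0.0, -1.0, -0.0], [0.001, 0.0, -1.0]]
contact_force: [1.6, -1.0, 5.2]
opening: 0.0541
```

{"api": "arm_command", "payload": {
  "increments": [
    {"travel":[0,0,1],"rot":[0,0,0]},
    {"travel":[0,0,2],"rot":[0,0,0]},
    {"travel":[0,0,3],"rot":[0,0,0]}
  ]
}}

```text
t: 12.25
eef_pos: [0.5976, 0.1582, 0.0279]
orientation: [[1.0, -0.0, 0.0], [-0.0, -1.0, -0.0], [0.0, 0.0, -1.0]]
contact_force: [2.3, -0.7, 2.7]
opening: 0.054
```

Bottom at about 37.6 mm; seat at 34. Now small steps.

{"api": "arm_command", "payload": {
  "increments": [
    {"travel":[0.2,0,1],"rot":[0,0,0]},
    {"travel":[0.2,0,2],"rot":[0,0,0]},
    {"travel":[0.2,0,2.5],"rot":[0,0,0]}
  ]
}}

```text
t: 12.62
eef_pos: [0.5975, 0.1582, 0.0252]
orientation: [[1.0, -0.0, -0.001], [-0.0, -1.0, -0.0], [-0.001, 0.0, -1.0]]
contact_force: [2.3, -0.1, 2.1]
opening: 0.0536
```

{"api": "arm_command", "payload": {
  "increments": [
    {"travel":[0,0,0.5],"rot":[0,0,0]},
    {"travel":[0,0,1],"rot":[0,0,0]}
  ]
}}

```text
t: 12.88
eef_pos: [0.5976, 0.1582, 0.0244]
orientation: [[1.0, -0.0, -0.0], [-0.0, -1.0, -0.0], [-0.0, 0.0, -1.0]]
contact_force: [1.4, 0.7, 2.4]
opening: 0.0539
```

{"api": "arm_command", "payload": {
  "increments": [
    {"travel":[0,0,0.5],"rot":[0,0,0]},
    {"travel":[0,0,1],"rot":[0,0,0]}
  ]
}}

```text
t: 13.12
eef_pos: [0.5976, 0.1582, 0.0242]
orientation: [[1.0, -0.0, -0.0], [-0.0, -1.0, -0.0], [-0.0, 0.0, -1.0]]
contact_force: [-2.2, -0.6, 10.3]
opening: 0.0535
```

{"api": "arm_command", "payload": {
  "increments": [
    {"travel":[0,0,-0.5],"rot":[0,0,0]},
    {"travel":[0,0,-0.5],"rot":[0,0,0]},
    {"travel":[0,0,-0.5],"rot":[0,0,0]}
  ],
  "gripper": -0.65
}}

```text
t: 13.5
eef_pos: [0.5974, 0.1582, 0.0236]
orientation: [[1.0, -0.0, -0.001], [-0.0, -1.0, -0.0], [-0.001, 0.0, -1.0]]
contact_force: [0.3, -0.5, -0.9]
opening: 0.0703
```

{"api": "arm_command", "payload": {
  "increments": [
    {"travel":[0,0,-10],"rot":[0,0,0]},
    {"travel":[0,0,-50],"rot":[0,0,0]},
    {"travel":[-40,0,-80],"rot":[0,0,0]},
    {"travel":[-80,0,-90],"rot":[0,0,0]},
    {"travel":[-80,0,-90],"rot":[0,0,0]}
  ]
}}

```text
t: 14.12
eef_pos: [0.516, 0.1585, 0.1157]
orientation: [[1.0, 0.0, 0.001], [0.0, -1.0, 0.0], [0.001, -0.0, -1.0]]
contact_force: [0.3, 0.2, -0.5]
opening: 0.0704
```

```bash
cat > stack.py <<'E'
from h import *
import sys
def stack(tag):
    s=sense(); p,d=snapshot("wrist"); print(s["t"],s["eef_pos"],s["contact_force"],s["opening"])
    P=cloud("wrist",d,s); rr=np.hypot(P[...,0]-.5968,P[...,1]-.1582)
    for a,b in ((.0085,.0155),(.0165,.0215),(.0225,.0275),(.033,.04)):
        k=(rr>a)&(rr<b)&(d>0)&(P[...,2]>.02); Q=P[k]
        if len(Q)<20: continue
        z0=np.median(Q[:,2]); Q=Q[abs(Q[:,2]-z0)<.003]; A=np.c_[Q[:,:2]-[.5968,.1582],np.ones(len(Q))]; c=np.linalg.lstsq(A,Q[:,2],rcond=None)[0]
        print("annulus",a,b,len(Q),"z",c[2].round(4),"slopes",c[:2].round(3))
    uv=proj("wrist",[.597,.158,.05],s)[0].astype(int); u,v=np.clip(uv,[70,60],[440,320])
    cv2.imwrite(f"pics/{tag}.png",cv2.resize(p[v-60:v+60,u-70:u+70],None,fx=5,fy=5,interpolation=cv2.INTER_CUBIC))
    return s,p,d,P
E
python3 -c "
from stack import *
stack('k1')"
```

```text
14.125 [0.51602647 0.15851727 0.11571807] [ 0.30312009  0.19560586 -0.54868661] 0.07042287331545573
annulus 0.0085 0.0155 855 z 0.0467 slopes [0.01  0.002]
annulus 0.0165 0.0215 1074 z 0.0467 slopes [0.007 0.005]
annulus 0.0225 0.0275 1354 z 0.0466 slopes [0.009 0.006]
annulus 0.033 0.04 2407 z 0.0259 slopes [ 0.002 -0.003]
```

View pics/k1.png

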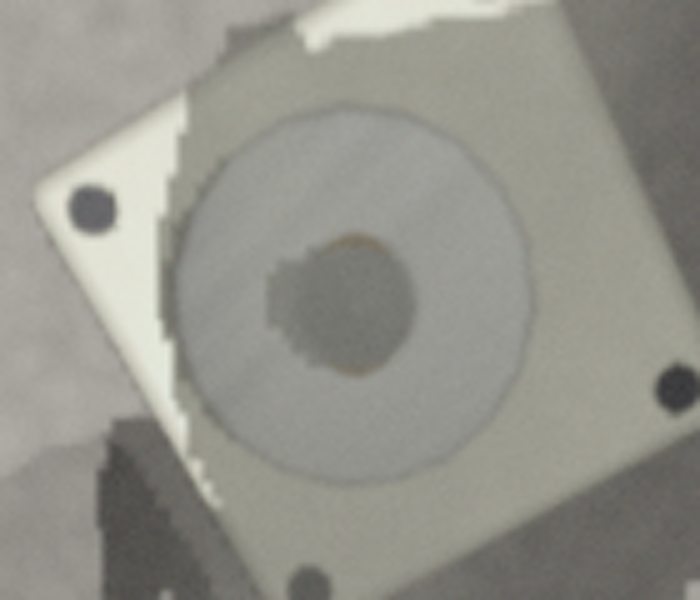

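{"api": "arm_command", "payload": {
  "increments": [
    {"travel":[10,40,0],"rot":[0,0,0]},
    {"travel":[28,95,0],"rot":[0,0,0]},
    {"travel":[46,150,10],"rot":[0,0,0]},
    {"travel":[66,200,30],"rot":[0,0,0]},
    {"travel":[85,240,50],"rot":[0,0,0]},
    {"travel":[94,256,60],"rot":[0,0,0]},
    {"travel":[94,256,60],"rot":[0,0,0]}
  ],
  "gripper": -0.35
}}

```text
t: 15.05
eef_pos: [0.6118, -0.0984, 0.0528]
orientation: [[1.0, -0.002, -0.001], [-0.002, -1.0, 0.001], [-0.001, -0.001, -1.0]]
contact_force: [0.4, -0.1, 0.4]
opening: 0.0578
```

```bash
cat > ringfind.py <<'E'
from h import *
def ringfind(x,y,R,tag):
    s=sense(); p,d=snapshot("wrist"); print(s["t"],s["eef_pos"],s["orientation"].round(4)[0].tolist(),s["contact_force"],s["opening"])
    P=cloud("wrist",d,s); k=(np.hypot(P[...,0]-x,P[...,1]-y)<R+.02)&(P[...,2]>.0075)&(P[...,2]<.02)&(d>0)
    # keep only outside fingers
    Q=P[k]; h=cv2.convexHull(Q[:,:2].astype(np.float32))[:,0].astype(float)
    B=np.c_[2*h,np.ones(len(h))];c=np.linalg.lstsq(B,(h**2).sum(1),rcond=None)[0]
    print("n",len(Q),"z",np.median(Q[:,2]).round(4),"ctr",c[:2].round(4),"R",np.sqrt(c[2]+(c[:2]**2).sum()).round(4),"encl",cv2.minEnclosingCircle(h.astype(np.float32)))
    T=np.eye(4);T[:3,:3]=s["orientation"];T[:3,3]=s["eef_pos"]; C=(np.linalg.inv(T)@np.r_[c[:2],.006,1])[:3]; print("in tool mm",(C*1000).round(1))
    cv2.imwrite(f"pics/{tag}.png",p); return s,p,d
E
python3 -c "
from ringfind import *
ringfind(.610,-.097,.022,'b1')"
```

```text
15.05 [ 0.61182001 -0.09841632  0.05279435] [1.0, -0.002, -0.0015] [ 0.42140172 -0.05566717  0.4314738 ] 0.05784585450685415
n 2008 z 0.0117 ctr [ 0.6109 -0.0965] R 0.0215 encl ((0.610747754573822, -0.09640741348266602), 0.021931461989879608)
in tool mm [-0.8 -1.9 46.8]
```

View pics/b1.png

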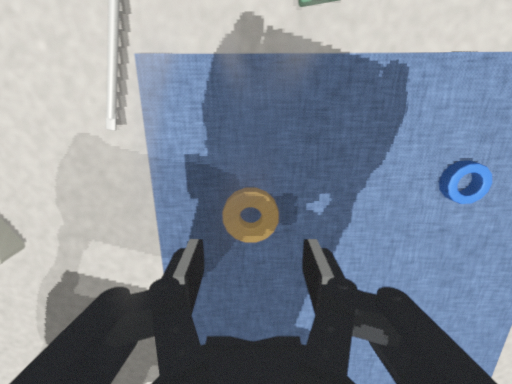

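{"api": "arm_command", "payload": {
  "increments": [
    {"travel":[-0.8,-1.9,22],"rot":[0,0,0]},
    {"travel":[-0.8,-1.9,44],"rot":[0,0,0]},
    {"travel":[-0.8,-1.9,56],"rot":[0,0,0]},
    {"travel":[-0.8,-1.9,58.5],"rot":[0,0,0]},
    {"travel":[-0.8,-1.9,58.5],"rot":[0,0,0]}
  ]
}}

```text
t: 15.72
eef_pos: [0.6114, -0.0956, -0.0037]
orientation: [[1.0, 0.0, 0.001], [0.0, -1.0, -0.0], [0.001, 0.0, -1.0]]
contact_force: [-0.3, -0.3, 0.7]
opening: 0.0577
```

{"api": "arm_command", "payload": {
  "increments": [
    {"travel":[0,0,0],"rot":[0,0,0]},
    {"travel":[0,0,0],"rot":[0,0,0]},
    {"travel":[0,0,0],"rot":[0,0,0]},
    {"travel":[0,0,0],"rot":[0,0,0]}
  ],
  "gripper": 0.6,
  "squeeze": 50
}}

```text
t: 16.23
eef_pos: [0.6115, -0.096, -0.003]
orientation: [[1.0, -0.001, 0.002], [-0.001, -1.0, -0.0], [0.002, 0.0, -1.0]]
contact_force: [-1.3, 0.1, 5.3]
opening: 0.0415
```

{"api": "arm_command", "payload": {
  "increments": [
    {"travel":[0,0,-15],"rot":[0,0,0]},
    {"travel":[0,-20,-60],"rot":[0,0,0]},
    {"travel":[-3,-65,-95],"rot":[0,0,0]},
    {"travel":[-6,-120,-103],"rot":[0,0,0]},
    {"travel":[-10,-175,-103],"rot":[0,0,0]},
    {"travel":[-13,-225,-103],"rot":[0,0,0]},
    {"travel":[-14,-254,-103],"rot":[0,0,0]},
    {"travel":[-14,-254,-103],"rot":[0,0,0]}
  ]
}}

```text
t: 17.23
eef_pos: [0.5967, 0.1603, 0.0994]
orientation: [[1.0, 0.003, 0.001], [0.003, -1.0, 0.0], [0.001, -0.0, -1.0]]
contact_force: [0.9, -0.3, -1.4]
opening: 0.041
```

{"api": "arm_command", "payload": {
  "increments": [
    {"travel":[0,0,0],"rot":[0,0,0]},
    {"travel":[0,0,0],"rot":[0,0,0]}
  ]
}}

```text
t: 17.48
eef_pos: [0.5972, 0.1569, 0.0987]
orientation: [[1.0, -0.002, 0.0], [-0.002, -1.0, -0.0], [0.0, 0.0, -1.0]]
contact_force: [-0.6, -0.2, -2.0]
opening: 0.0413
```

```bash
python3 - <<'E'
from h import *; from look import *
s=sense(); p,d=snapshot("wrist"); print(s["t"],s["eef_pos"],s["orientation"].round(4).tolist(),s["contact_force"],s["wrist_torque"],s["opening"])
cv2.imwrite("pics/b2.png",p); np.save("b2.npy",d)
Q=inhand(d,-.025,-.009,.0225); print(np.histogram(Q[:,2],np.arange(-.025,-.006,.001)))
E
```

```text
17.475 [0.59724028 0.15685115 0.09873938] [[1.0, -0.002, 0.0002], [-0.002, -1.0, -0.0003], [0.0002, 0.0003, -1.0]] [-0.62933451 -0.16481036 -1.98057957] [ 0.00209213  0.01217484 -0.01746186] 0.04130508534273789
n 3742 z med -0.0146 slopes [ 0.021 -0.   ] ctr [-0.0005 -0.0001] R 0.0218 encl ((0.00011864387488458306, -2.0712994228233583e-05), 0.0225385595113039)
(array([  17,   26,   12,   12,   16,   17,   22,   14,   37,  883, 1881,
        436,  121,   81,   92,   75,    0,    0,    0]), array([-0.025, -0.024, -0.023, -0.022, -0.021, -0.02 , -0.019, -0.018,
       -0.017, -0.016, -0.015, -0.014, -0.013, -0.012, -0.011, -0.01 ,
       -0.009, -0.008, -0.007, -0.006]))
```

View pics/b2.png

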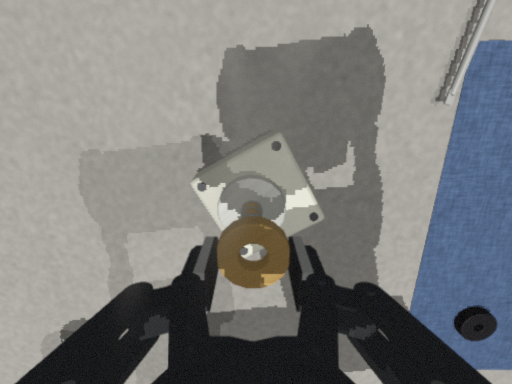

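{"api": "arm_command", "payload": {
  "increments": [
    {"travel":[0.1,-1.3,8],"rot":[0,0,-0.1]},
    {"travel":[0.1,-1.3,15],"rot":[0,0,-0.1]},
    {"travel":[0.1,-1.3,15],"rot":[0,0,-0.1]},
    {"travel":[0.1,-1.3,15],"rot":[0,0,-0.1]}
  ]
}}

```text
t: 18.02
eef_pos: [0.5971, 0.1594, 0.0834]
orientation: [[1.0, 0.001, -0.0], [0.001, -1.0, -0.0], [-0.0, 0.0, -1.0]]
contact_force: [0.2, -0.4, -1.5]
opening: 0.041
```

{"api": "arm_command", "payload": {
  "increments": [
    {"travel":[0.2,1,1],"rot":[0,0,0]},
    {"travel":[0.2,1,3],"rot":[0,0,0]},
    {"travel":[0.2,1,3],"rot":[0,0,0]}
  ]
}}

```text
t: 18.4
eef_pos: [0.5972, 0.1584, 0.0803]
orientation: [[1.0, 0.001, -0.0], [0.001, -1.0, -0.0], [-0.0, 0.0, -1.0]]
contact_force: [-0.1, 0.2, -0.7]
opening: 0.0411
```

Underside 83 mm, aligned. Descend, past the taper.

{"api": "arm_command", "payload": {
  "increments": [
    {"travel":[0.1,0.2,2],"rot":[0,0,0]},
    {"travel":[0.1,0.2,4.5],"rot":[0,0,0]},
    {"travel":[0.1,0.2,7],"rot":[0,0,0]},
    {"travel":[0.1,0.2,9],"rot":[0,0,0]}
  ]
}}

```text
t: 18.9
eef_pos: [0.5973, 0.1582, 0.0712]
orientation: [[1.0, 0.001, -0.0], [0.001, -1.0, -0.0], [-0.0, 0.0, -1.0]]
contact_force: [0.3, 0.5, -1.3]
opening: 0.0409
```

{"api": "arm_command", "payload": {
  "increments": [
    {"travel":[0,0,2],"rot":[0,0,0]},
    {"travel":[0,0,4],"rot":[0,0,0]},
    {"travel":[0,0,6],"rot":[0,0,0]}
  ]
}}

```text
t: 19.27
eef_pos: [0.5974, 0.1582, 0.0653]
orientation: [[1.0, 0.001, 0.0], [0.001, -1.0, -0.0], [0.0, 0.0, -1.0]]
contact_force: [0.0, -0.1, -1.7]
opening: 0.0414
```

Underside 68 mm, no contact (the −1.5 N is its weight). First ball at 64.

{"api": "arm_command", "payload": {
  "increments": [
    {"travel":[0,0,1.5],"rot":[0,0,0]},
    {"travel":[0,0,3],"rot":[0,0,0]},
    {"travel":[0,0,4],"rot":[0,0,0]}
  ]
}}

```text
t: 19.65
eef_pos: [0.5979, 0.1583, 0.062]
orientation: [[1.0, 0.001, 0.001], [0.001, -1.0, 0.0], [0.001, -0.0, -1.0]]
contact_force: [0.3, -1.1, 2.6]
opening: 0.0412
```

{"api": "arm_command", "payload": {
  "increments": [
    {"travel":[0,0,1],"rot":[0,0,0]},
    {"travel":[0,0,2],"rot":[0,0,0]},
    {"travel":[0,0,3],"rot":[0,0,0]}
  ]
}}

```text
t: 20.02
eef_pos: [0.5976, 0.1582, 0.0585]
orientation: [[1.0, 0.001, 0.0], [0.001, -1.0, -0.0], [0.0, 0.0, -1.0]]
contact_force: [0.8, -0.7, 1.5]
opening: 0.0411
```

{"api": "arm_command", "payload": {
  "increments": [
    {"travel":[0,0,1],"rot":[0,0,0]},
    {"travel":[0,0,2],"rot":[0,0,0]},
    {"travel":[0,0,3],"rot":[0,0,0]}
  ]
}}

```text
t: 20.4
eef_pos: [0.5975, 0.1582, 0.0554]
orientation: [[1.0, 0.001, 0.0], [0.001, -1.0, -0.0], [0.0, 0.0, -1.0]]
contact_force: [2.0, -0.8, 1.4]
opening: 0.0413
```

{"api": "arm_command", "payload": {
  "increments": [
    {"travel":[0.2,0,1.5],"rot":[0,0,0]},
    {"travel":[0.2,0,3],"rot":[0,0,0]},
    {"travel":[0.2,0,4.5],"rot":[0,0,0]}
  ]
}}

```text
t: 20.78
eef_pos: [0.5977, 0.1582, 0.051]
orientation: [[1.0, 0.001, 0.0], [0.001, -1.0, -0.0], [0.0, 0.0, -1.0]]
contact_force: [0.9, -0.4, 2.8]
opening: 0.0413
```

{"api": "arm_command", "payload": {
  "increments": [
    {"travel":[0,0,1],"rot":[0,0,0]},
    {"travel":[0,0,2],"rot":[0,0,0]},
    {"travel":[0,0,3],"rot":[0,0,0]}
  ]
}}

```text
t: 21.15
eef_pos: [0.5978, 0.1582, 0.0482]
orientation: [[1.0, 0.001, 0.001], [0.001, -1.0, -0.0], [0.001, 0.0, -1.0]]
contact_force: [1.3, -0.9, 2.1]
opening: 0.0412
```

{"api": "arm_command", "payload": {
  "increments": [
    {"travel":[0,0,1],"rot":[0,0,0]},
    {"travel":[0,0,1.5],"rot":[0,0,0]}
  ]
}}

```text
t: 21.4
eef_pos: [0.5975, 0.1582, 0.0461]
orientation: [[1.0, 0.001, -0.0], [0.001, -1.0, -0.0], [-0.0, 0.0, -1.0]]
contact_force: [1.7, -0.4, 2.1]
opening: 0.0414
```

Underside ≈ 48.8 mm; contact expected at TCP ≈ 0.0433–0.044.

{"api": "arm_command", "payload": {
  "increments": [
    {"travel":[0,0,0.7],"rot":[0,0,0]},
    {"travel":[0,0,1.4],"rot":[0,0,0]}
  ]
}}

```text
t: 21.65
eef_pos: [0.5975, 0.1582, 0.0449]
orientation: [[1.0, 0.001, -0.0], [0.001, -1.0, -0.0], [-0.0, 0.0, -1.0]]
contact_force: [1.6, -0.5, 0.4]
opening: 0.0413
```

{"api": "arm_command", "payload": {
  "increments": [
    {"travel":[0,0,0.5],"rot":[0,0,0]},
    {"travel":[0,0,1],"rot":[0,0,0]}
  ]
}}

```text
t: 21.9
eef_pos: [0.5975, 0.1582, 0.044]
orientation: [[1.0, 0.001, -0.0], [0.001, -1.0, -0.0], [-0.0, 0.0, -1.0]]
contact_force: [1.9, -0.9, 1.6]
opening: 0.0413
```

{"api": "arm_command", "payload": {
  "increments": [
    {"travel":[0,0,0.5],"rot":[0,0,0]},
    {"travel":[0,0,1],"rot":[0,0,0]}
  ]
}}

```text
t: 22.15
eef_pos: [0.5977, 0.1582, 0.0433]
orientation: [[1.0, 0.001, 0.0], [0.001, -1.0, -0.0], [0.0, 0.0, -1.0]]
contact_force: [1.2, -0.6, 3.8]
opening: 0.0412
```

{"api": "arm_command", "payload": {
  "increments": [
    {"travel":[0,0,0.4],"rot":[0,0,0]},
    {"travel":[0,0,0.8],"rot":[0,0,0]}
  ]
}}

```text
t: 22.4
eef_pos: [0.5977, 0.1583, 0.0431]
orientation: [[1.0, 0.002, 0.001], [0.002, -1.0, -0.0], [0.001, 0.0, -1.0]]
contact_force: [-1.2, -1.2, 10.9]
opening: 0.0415
```

{"api": "arm_command", "payload": {
  "increments": [
    {"travel":[0,0,0.4],"rot":[0,0,0]},
    {"travel":[0,0,0.6],"rot":[0,0,0]}
  ]
}}

```text
t: 22.65
eef_pos: [0.5977, 0.1582, 0.0431]
orientation: [[1.0, 0.001, 0.001], [0.001, -1.0, -0.0], [0.001, 0.0, -1.0]]
contact_force: [-2.6, -1.3, 13.1]
opening: 0.0412
```

{"api": "arm_command", "payload": {
  "increments": [
    {"travel":[0,0,-1],"rot":[0,0,0]},
    {"travel":[0,0,-1.3],"rot":[0,0,0]},
    {"travel":[0,0,-1.3],"rot":[0,0,0]}
  ],
  "gripper": -0.4
}}

```text
t: 23.02
eef_pos: [0.5972, 0.1582, 0.0425]
orientation: [[1.0, 0.001, -0.001], [0.001, -1.0, -0.0], [-0.001, 0.0, -1.0]]
contact_force: [-0.7, -0.8, -0.3]
opening: 0.0599
```

{"api": "arm_command", "payload": {
  "increments": [
    {"travel":[0,0,-10],"rot":[0,0,0]},
    {"travel":[0,0,-45],"rot":[0,0,0]},
    {"travel":[-40,0,-65],"rot":[0,0,0]},
    {"travel":[-80,0,-70],"rot":[0,0,0]},
    {"travel":[-80,0,-70],"rot":[0,0,0]}
  ]
}}

```text
t: 23.65
eef_pos: [0.5155, 0.1583, 0.1142]
orientation: [[1.0, 0.002, -0.0], [0.002, -1.0, -0.0], [-0.0, 0.0, -1.0]]
contact_force: [-0.1, -0.7, 0.2]
opening: 0.0597
```

```bash
python3 -c "
from stack import *
stack('k2')"
```

```text
23.65 [0.51553783 0.15832905 0.11420345] [-0.09490151 -0.71698683  0.15943833] 0.05972504829416261
annulus 0.0085 0.0155 1037 z 0.0582 slopes [ 0.002 -0.016]
annulus 0.0165 0.0215 1162 z 0.0581 slopes [ 0.003 -0.009]
annulus 0.0225 0.0275 1310 z 0.0459 slopes [0.001 0.004]
annulus 0.033 0.04 2452 z 0.026 slopes [ 0.002 -0.002]
```

View pics/k2.png

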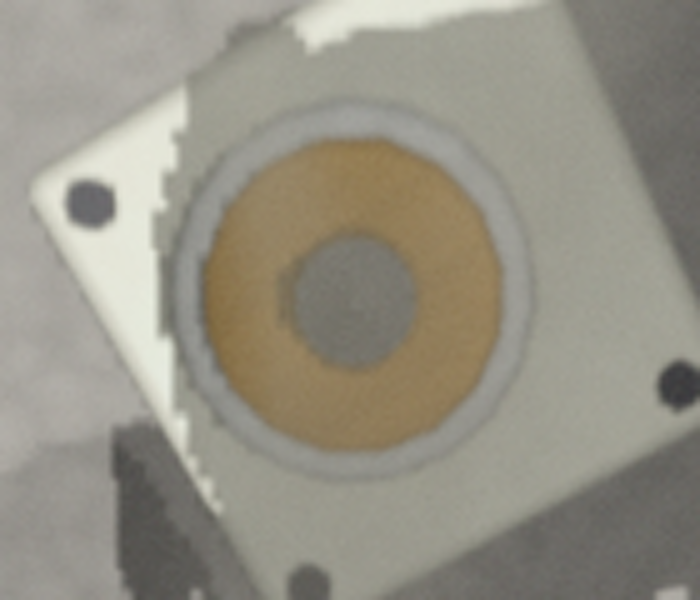

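{"api": "arm_command", "payload": {
  "increments": [
    {"travel":[8,40,0],"rot":[0,0,0]},
    {"travel":[25,98,0],"rot":[0,0,0]},
    {"travel":[43,157,0],"rot":[0,0,0]},
    {"travel":[61,215,5],"rot":[0,0,0]},
    {"travel":[79,273,15],"rot":[0,0,0]},
    {"travel":[97,330,32],"rot":[0,0,0]},
    {"travel":[114,383,52],"rot":[0,0,0]},
    {"travel":[122.5,413,60],"rot":[0,0,0]}
  ],
  "gripper": -0.1
}}

```text
t: 24.7
eef_pos: [0.6411, -0.2584, 0.051]
orientation: [[1.0, -0.001, -0.001], [-0.001, -1.0, -0.0], [-0.001, 0.0, -1.0]]
contact_force: [0.3, 0.1, -0.5]
opening: 0.0466
```

{"api": "arm_command", "payload": {
  "increments": [
    {"travel":[0,0,0],"rot":[0,0,0]},
    {"travel":[0,0,0],"rot":[0,0,0]}
  ]
}}

```text
t: 24.95
eef_pos: [0.6409, -0.2544, 0.0528]
orientation: [[1.0, 0.001, -0.0], [0.001, -1.0, 0.0], [-0.0, -0.0, -1.0]]
contact_force: [-0.4, 0.9, -0.9]
opening: 0.0472
```

```bash
python3 -c "
from ringfind import *
ringfind(.638,-.2545,.016,'n1')"
```

```text
24.95 [ 0.64088604 -0.25439976  0.05282251] [1.0, 0.0013, -0.0001] [-0.35885157  0.90393538 -0.85891613] 0.0471742821833267
n 902 z 0.0116 ctr [ 0.6374 -0.2568] R 0.0157 encl ((0.6373766660690308, -0.2566881477832794), 0.01622912660241127)
in tool mm [-3.5  2.4 46.8]
```

View pics/n1.png

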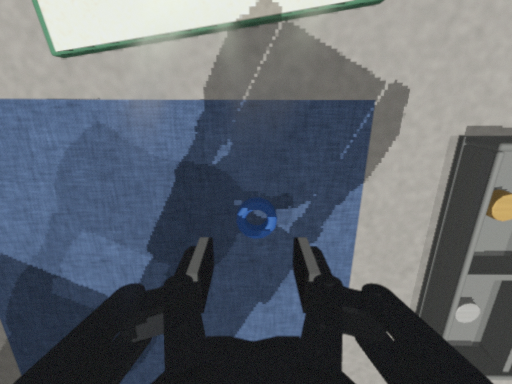

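{"api": "arm_command", "payload": {
  "increments": [
    {"travel":[-3,2,20],"rot":[0,0,0]},
    {"travel":[-3.5,2.4,40],"rot":[0,0,0]},
    {"travel":[-3.5,2.4,53],"rot":[0,0,0]},
    {"travel":[-3.5,2.4,57.5],"rot":[0,0,0]},
    {"travel":[-3.5,2.4,57.5],"rot":[0,0,0]}
  ]
}}

```text
t: 25.62
eef_pos: [0.6373, -0.257, -0.0046]
orientation: [[1.0, 0.002, -0.0], [0.002, -1.0, -0.0], [-0.0, 0.0, -1.0]]
contact_force: [0.1, -0.3, -0.1]
opening: 0.0469
```

{"api": "arm_command", "payload": {
  "increments": [
    {"travel":[0,0,0],"rot":[0,0,0]},
    {"travel":[0,0,0],"rot":[0,0,0]},
    {"travel":[0,0,0],"rot":[0,0,0]},
    {"travel":[0,0,0],"rot":[0,0,0]}
  ],
  "gripper": 0.8,
  "squeeze": 45
}}

```text
t: 26.12
eef_pos: [0.6378, -0.2575, -0.0035]
orientation: [[1.0, 0.001, 0.002], [0.001, -1.0, -0.001], [0.002, 0.001, -1.0]]
contact_force: [0.4, 0.2, 4.9]
opening: 0.0295
```

{"api": "arm_command", "payload": {
  "increments": [
    {"travel":[0,0,-12],"rot":[0,0,0]},
    {"travel":[0,-25,-60],"rot":[0,0,0]},
    {"travel":[-4,-75,-92],"rot":[0,0,0]},
    {"travel":[-10,-132,-104],"rot":[0,0,0]},
    {"travel":[-17,-190,-104],"rot":[0,0,0]},
    {"travel":[-23,-248,-104],"rot":[0,0,0]},
    {"travel":[-29,-306,-104],"rot":[0,0,0]},
    {"travel":[-35,-360,-104],"rot":[0,0,0]}
  ]
}}

```text
t: 27.12
eef_pos: [0.6011, 0.1048, 0.1]
orientation: [[1.0, 0.002, 0.0], [0.002, -1.0, -0.0], [0.0, 0.0, -1.0]]
contact_force: [0.7, 0.0, -0.1]
opening: 0.0297
```

{"api": "arm_command", "payload": {
  "increments": [
    {"travel":[-4,-40,0],"rot":[0,0,0]},
    {"travel":[-5.5,-55,0],"rot":[0,0,0]},
    {"travel":[-5.5,-55.5,0],"rot":[0,0,0]},
    {"travel":[-5.5,-55.5,0],"rot":[0,0,0]}
  ]
}}

```text
t: 27.62
eef_pos: [0.5964, 0.1569, 0.0995]
orientation: [[1.0, 0.0, -0.0], [0.0, -1.0, -0.001], [-0.0, 0.001, -1.0]]
contact_force: [-0.3, -0.5, 0.0]
opening: 0.0295
```

```bash
python3 - <<'E'
from h import *; from look import *
s=sense(); p,d=snapshot("wrist"); print(s["t"],s["eef_pos"],s["orientation"].round(4).tolist(),s["contact_force"],s["wrist_torque"],s["opening"])
cv2.imwrite("pics/n2.png",p); np.save("n2.npy",d)
Q=inhand(d,-.0175,-.0135,.0165); print(np.histogram(Q[:,2],np.arange(-.018,-.012,.0005)))
E
```

```text
27.625 [0.59636213 0.15688195 0.09950277] [[1.0, 0.0001, -0.0], [0.0001, -1.0, -0.0006], [-0.0, 0.0006, -1.0]] [-0.29683184 -0.4947595   0.04980284] [-0.00460216  0.00716949  0.03003523] 0.029472337786913126
n 1428 z med -0.0151 slopes [0.003 0.   ] ctr [-0.0002 -0.    ] R 0.0159 encl ((8.532855281373486e-05, 3.4716409572865814e-05), 0.01650889962911606)
(array([  0,   5,   9,  82, 248, 431, 373, 196,  84,   0,   0]), array([-0.018 , -0.0175, -0.017 , -0.0165, -0.016 , -0.0155, -0.015 ,
       -0.0145, -0.014 , -0.0135, -0.013 , -0.0125]))
```

View pics/n2.png

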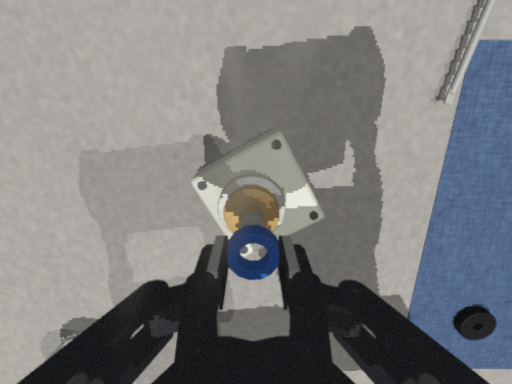

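{"api": "arm_command", "payload": {
  "increments": [
    {"travel":[0.7,-1,8],"rot":[0,0,0]},
    {"travel":[0.7,-1,15],"rot":[0,0,0]},
    {"travel":[0.7,-1,15],"rot":[0,0,0]},
    {"travel":[0.7,-1,15],"rot":[0,0,0]}
  ]
}}

```text
t: 28.18
eef_pos: [0.5968, 0.1592, 0.0844]
orientation: [[1.0, 0.001, -0.0], [0.001, -1.0, -0.0], [-0.0, 0.0, -1.0]]
contact_force: [0.5, 0.1, -0.2]
opening: 0.0296
```

{"api": "arm_command", "payload": {
  "increments": [
    {"travel":[0.3,0.9,1],"rot":[0,0,0]},
    {"travel":[0.3,0.9,4],"rot":[0,0,0]},
    {"travel":[0.3,0.9,4],"rot":[0,0,0]}
  ]
}}

```text
t: 28.55
eef_pos: [0.5969, 0.1584, 0.0802]
orientation: [[1.0, 0.001, -0.0], [0.001, -1.0, -0.0], [-0.0, 0.0, -1.0]]
contact_force: [0.5, -0.1, -0.5]
opening: 0.0293
```

{"api": "arm_command", "payload": {
  "increments": [
    {"travel":[0.1,0,2],"rot":[0,0,0]},
    {"travel":[0.1,0,4.5],"rot":[0,0,0]},
    {"travel":[0.1,0,7],"rot":[0,0,0]},
    {"travel":[0.1,0,9],"rot":[0,0,0]}
  ]
}}

```text
t: 29.05
eef_pos: [0.5971, 0.1584, 0.0712]
orientation: [[1.0, 0.001, -0.0], [0.001, -1.0, -0.0], [-0.0, 0.0, -1.0]]
contact_force: [0.7, 0.4, -0.4]
opening: 0.0291
```

{"api": "arm_command", "payload": {
  "increments": [
    {"travel":[0.1,0.2,2],"rot":[0,0,0]},
    {"travel":[0.1,0.2,4],"rot":[0,0,0]},
    {"travel":[0.1,0.2,6],"rot":[0,0,0]}
  ]
}}

```text
t: 29.42
eef_pos: [0.5973, 0.1582, 0.0654]
orientation: [[1.0, 0.001, 0.0], [0.001, -1.0, -0.0], [0.0, 0.0, -1.0]]
contact_force: [0.2, -0.3, 0.1]
opening: 0.0293
```

{"api": "arm_command", "payload": {
  "increments": [
    {"travel":[0,0,1.2],"rot":[0,0,0]},
    {"travel":[0,0,2.4],"rot":[0,0,0]},
    {"travel":[0,0,3.6],"rot":[0,0,0]}
  ]
}}

```text
t: 29.8
eef_pos: [0.5975, 0.1582, 0.0621]
orientation: [[1.0, 0.001, 0.001], [0.001, -1.0, -0.0], [0.001, 0.0, -1.0]]
contact_force: [-1.4, -0.4, 3.4]
opening: 0.0297
```

{"api": "arm_command", "payload": {
  "increments": [
    {"travel":[0,0,1],"rot":[0,0,0]},
    {"travel":[0,0,2],"rot":[0,0,0]},
    {"travel":[0,0,3],"rot":[0,0,0]}
  ]
}}

```text
t: 30.18
eef_pos: [0.5975, 0.1582, 0.059]
orientation: [[1.0, 0.001, 0.0], [0.001, -1.0, -0.0], [0.0, 0.0, -1.0]]
contact_force: [0.4, 0.7, 2.4]
opening: 0.0294
```

{"api": "arm_command", "payload": {
  "increments": [
    {"travel":[0,0,1],"rot":[0,0,0]},
    {"travel":[0,0,2],"rot":[0,0,0]},
    {"travel":[0,0,2.6],"rot":[0,0,0]}
  ]
}}

```text
t: 30.55
eef_pos: [0.5973, 0.1582, 0.0562]
orientation: [[1.0, 0.001, 0.0], [0.001, -1.0, -0.0], [0.0, 0.0, -1.0]]
contact_force: [0.9, 0.1, 1.4]
opening: 0.0296
```

{"api": "arm_command", "payload": {
  "increments": [
    {"travel":[0,0,0.5],"rot":[0,0,0]},
    {"travel":[0,0,1],"rot":[0,0,0]}
  ]
}}

```text
t: 30.8
eef_pos: [0.5973, 0.1582, 0.0553]
orientation: [[1.0, 0.001, 0.0], [0.001, -1.0, -0.0], [0.0, 0.0, -1.0]]
contact_force: [0.3, -1.1, 1.8]
opening: 0.0294
```

{"api": "arm_command", "payload": {
  "increments": [
    {"travel":[0,0,0.5],"rot":[0,0,0]},
    {"travel":[0,0,1],"rot":[0,0,0]}
  ]
}}

```text
t: 31.05
eef_pos: [0.5974, 0.1582, 0.0546]
orientation: [[1.0, 0.001, 0.0], [0.001, -1.0, -0.0], [0.0, 0.0, -1.0]]
contact_force: [-1.0, -1.0, 7.5]
opening: 0.0294
```

{"api": "arm_command", "payload": {
  "increments": [
    {"travel":[0,0,0.4],"rot":[0,0,0]},
    {"travel":[0,0,0.8],"rot":[0,0,0]}
  ]
}}

```text
t: 31.3
eef_pos: [0.5975, 0.1582, 0.0546]
orientation: [[1.0, 0.001, 0.001], [0.001, -1.0, -0.0], [0.001, 0.0, -1.0]]
contact_force: [-3.7, -1.7, 12.2]
opening: 0.0298
```

{"api": "arm_command", "payload": {
  "increments": [
    {"travel":[0,0,-1],"rot":[0,0,0]},
    {"travel":[0,0,-1.6],"rot":[0,0,0]},
    {"travel":[0,0,-1.6],"rot":[0,0,0]}
  ],
  "gripper": -0.2
}}

```text
t: 31.68
eef_pos: [0.5971, 0.1582, 0.0547]
orientation: [[1.0, 0.001, -0.001], [0.001, -1.0, -0.0], [-0.001, 0.0, -1.0]]
contact_force: [-0.2, -0.3, -0.3]
opening: 0.0513
```

{"api": "arm_command", "payload": {
  "increments": [
    {"travel":[0,0,-10],"rot":[0,0,0]},
    {"travel":[0,0,-45],"rot":[0,0,0]},
    {"travel":[-40,0,-60],"rot":[0,0,0]},
    {"travel":[-80,0,-65],"rot":[0,0,0]},
    {"travel":[-80,0,-65],"rot":[0,0,0]}
  ]
}}

```text
t: 32.3
eef_pos: [0.5152, 0.1583, 0.1213]
orientation: [[1.0, 0.002, -0.0], [0.002, -1.0, -0.0], [-0.0, 0.0, -1.0]]
contact_force: [0.9, -0.3, -0.0]
opening: 0.0511
```

```bash
python3 - <<'E'
from stack import *
stack('k3')
q,ds=snapshot("side"); cv2.imwrite("pics/s9.png",cv2.resize(q[140:220,235:335],None,fx=6,fy=6,interpolation=cv2.INTER_CUBIC)); cv2.imwrite("pics/s9f.png",q)
E
```

```text
32.3 [0.5152307  0.15833557 0.12127974] [ 0.92579022 -0.29110584 -0.02293824] 0.05107320934532974
annulus 0.0085 0.0155 1108 z 0.0699 slopes [-0.001 -0.008]
annulus 0.0165 0.0215 1078 z 0.0579 slopes [ 0.002 -0.002]
annulus 0.0225 0.0275 1235 z 0.0459 slopes [-0.    -0.001]
annulus 0.033 0.04 2318 z 0.026 slopes [ 0.001 -0.003]
```

View pics/k3.png

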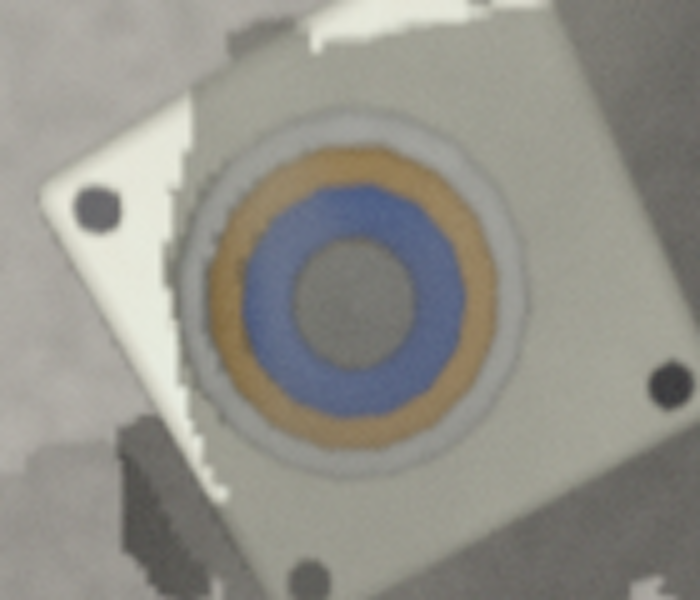

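View pics/s9.png

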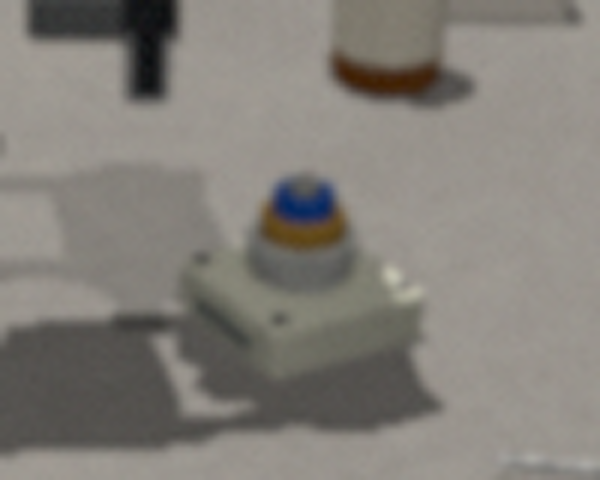

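The tops of the three spacers are at 45.9, 57.9 and 69.9 mm; 46, 58 and 70 mm were expected. All are level and the gripper is clear, so I am handing in.

```bash
python3 -c "
from station import *
print(close_job())"
```

```text
the job is handed in; nothing more can be done
None
```

The three spacers are stacked on the spindle in order (wide aluminium, brass, blue), each pressed home and let go, and the job is handed in at about 32 s. The hand-in reports no verdict.

- **Spacer choice:** of the two aluminium rings I took the smaller one (about 56 mm across, top-camera pixel 339,187). The other measured about 74 mm.
- **Spindle:** the wrist camera put the seat at (0.597, 0.152, 0.034) m and the spindle 6 mm off it towards +y, as the description said it would be.
- **Forces:** passing the sprung balls read up to about 6 N. I pressed the spacers home with about 10, 13 and 12 N, against the 35 N limit. These are readings at the end of each move.
- **Final check:** the spacers' top faces were at 45.9, 57.9 and 69.9 mm, where 46, 58 and 70 mm were expected. They were level within about 0.01 rad, and the gripper stood about 80 mm away touching nothing.

Two checks disagreed along the way:

- **Fingertips:** the cameras showed them about 25 mm farther back from the TCP than the description states. I grasped by the camera and force readings, which took the TCP slightly below z = 0 while the fingers stayed above the table.
- **Wide spacer:** after release it read about 0.7 mm high and slightly tilted, which was within tolerance. It read flush once the brass one was pressed on.

I did not touch the black spacer, beaker, bottle or jar, and I did not measure their positions again at the end.

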